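# Rock the tight splicing block out of its bench holder

## Robot

A 6-joint arm with a two-finger parallel gripper is mounted at the origin on a cart in front of the work surface, level with it; the furniture and walls round the work are solid. World frame = base frame: x ahead of the robot, y to its left, z up, the work surface at z = 0. Lengths are in mm, angles in rad, forces in N, time in s.
With the tool pointing down it reaches from about 250 to 850 mm from the base axis. Payload 12.5 kg.
Tool frame: the origin (TCP) lies at the centre of the arm's flange, where the gripper is bolted on; the fingertips stand 186 mm ahead of it and the grasp point (between the pads) lies 167 mm ahead of it; z points along the fingers, y is the line along which they close (so a half turn about z gives the same grasp; the last joint's range is limited). The gripper opens to 93 mm and grips with 3 to 60 N. Pads are 15 mm wide; open, the fingers measure 128 mm over their backs; the gripper's body (75 mm by 188 mm) begins 65 mm behind the grasp point.
Start: joints at [1.26, 0.351, 1.652, -0, 1.139, -0.085], TCP at [123.107, 536.032, 404.733] pointing down, gripper open.
Joint ranges: [-2.75, 2.75], [-0.79, 2.1], [0.01, 2.65], [-1.57, 4.71], [0.07, 3.14], [-2.87, 2.87]. Speed limits (rad/s): [2.22, 2.22, 2.79, 3.14, 3.14, 3.14].

## Interface

Orientations are given as a unit quaternion [x, y, z, w].
In Python, from rig import manip gives the robot as it stands.
- The arm moves only by the tool play_rows, never from a script. Its argument "plan" is a list that holds one entry, the list of rows, each a list of 5 numbers: the shift along the tool's x, y, z in m, then the turn about the tool's z in degrees, then the opening, from 0 (shut) to 1 (fully open). A call has 1 to 10 rows; each row is the pose to reach, as a shift and turn from the pose commanded when the call began, along the tool's axes at that moment; what a row does not reach only later rows make up. A row lasts 1/10 s, in which the tool goes at most 50 mm and 8.59 degrees, less where a joint would pass 70% of its speed; a pose out of reach is approached as far as the arm can. A call with a gripper value outside its range is refused whole. The fingers move at their own pace and stop on an object; "newtons" is the grip in N (left out, the last holds). Time passes only in rows, so rows that repeat a pose let the fingers close. It gives the time, the measured TCP pose, the force, the opening and the grip force at its end, in the units of the state.
- manip.get_state(): the state, without advancing time (a new reading comes with each control period).
- manip.camera(name): name is "side" or "top" or "wrist"; returns the picture (400x640x3 uint8, red, green, blue); there is no depth.
- manip.camera_info(name): a dict with "camera_matrix" (3x3 intrinsics, pixels), "rvec" (rotation vector, rad) and "tvec" (3), from world to camera coordinates, as OpenCV has them; the wrist camera has in their place "T_tool_cam" (4x4, takes a point from camera to tool coordinates, whose origin is the TCP and whose axes are the flange's). Camera axes: x right, y down, z forward; pixel columns grow to the right and rows downward; lengths in mm; the calibration is good to about 2 mm. A picture is of the moment at which its call begins: read the wrist's pose just before it. camera_info takes no time and is no camera call.
- manip.hand_in(): hands the job in; it is judged then, once.
Trained networks look in the newest picture that a camera, given by its name, has taken for a name from the list of things; names that differ only in an ending like _2 or _b are one class to them, and where a whole thing is asked for, a point or a joint stands for the part that bears it (a point fixed in the world has none). Each returns a list of dicts, best first, with "conf" (0 to 1); they miss things now and then, are a little off and sometimes report something else, mostly with a low value. They report only what shows in the picture. A call takes as long as a camera call. They do not tell look-alikes from the thing itself.
- manip.outline_of(camera, label): "region" (400x640 bool, what is visible of it) and "xy" ([column, row] in pixels, amid what is visible of it).
The state is a dict: "t": time; "joint_pos": joint angles; "joint_vel": joint speeds; "joint_efforts": joint torques, N m; "position": TCP position; "eef_rot": TCP orientation; "wrist_force": force on the tool from outside, world axes, zero at the start; "torque": the same for the moment, N m; "width": opening from 0.0 (shut) to 1.0 (fully open); "grasp_force": force on a finger pad.
Only numpy, scipy, OpenCV 4.12 (cv2) and the standard library are available. Lean on these libraries where they do the work, as an engineer would, in place of code of your own. Each camera call takes 0.05 s, during which the arm holds its last target. There are 200 camera calls.

## Task

Lift the small bottle off the holder's base plate and stand it upright on the desk, clear of the holder; leave the player, the screwdriver and the cassette case alone. Then grip the splicing block that is stuck upright in the holder's jaws and rock it side to side along the jaws, letting it creep up with each swing until it frees; a straight pull would only lift the holder, which must stay flat where it is. Finish while still holding the block, upright and straight above the holder, its lower end just clear of the jaws, one to three centimetres above them.

Things in the scene. Friction and masses are not known exactly. Their poses are not given: they have to be found in the camera images.
- holder: Loose weighted bench holder, 2.1 kg: dark steel base plate 140 (x) x 190 (y) x 10 mm with a bright jaw unit 45 (x) x 64 (y) mm in its middle, the jaws' top 34 mm above the desk. Origin: centre of the plate's underside; z up, y along the jaws (the way the block can be rocked), x across them, through the block's thickness. At most 0.4 rad turned from the robot's axes.
- jaw_top (a point): Centre of the jaws' mouth, 34 mm above the desk; axes as the holder's. Inside, sprung rubber pads (12 to 30 mm above the desk) press on the block's two broad faces with 30 N each: a straight pull lifts the holder. Swung 5 to 10 degrees each way along y, the block can rise 1 to 2 mm a swing. Stops leave its foot 6 mm of play each way along y. Pushing its top with over 10 N can drag the holder.
- block_centre (a point): Centre of the splicing block, an aluminium bar 115 mm long, 26 wide, 12 thick, 0.075 kg, standing on end in the jaws on the base plate: lower end 10 mm, upper end 125 mm above the desk. The point is half-way up, mid-width and mid-thickness. Axes: y along its length (up), x along its width (along the jaws), z through its thickness. After a rise of 24 mm its lower end is level with the jaws' top.
- block_low (a point): Centre of the lower end face of the splicing block, 57.5 mm below block_centre; same axes.
- bottle_grip (a point): Point on the axis of the small brown bottle with a white cap (34 mm diameter, 88 mm tall, 0.06 to 0.13 kg), 60 mm above its underside; z up. It stands upright on the holder's base plate (10 mm above the desk), on the robot's side of the block, about 22 mm from it. Best gripped with the fingers closing parallel to the jaws (the holder's y).
- bottle: The same bottle; the origin is the centre of its underside.
- deck: Bystander: portable cassette player, 95 x 128 x 27 mm, on the desk to the right. Origin at the centre of its underside.
- driver: Bystander: screwdriver, 148 mm long, lying on the desk to the left. Origin at the centre of its underside.
- case: Bystander: cassette case, 69 x 108 x 17 mm, lying on the desk to the left. Origin at the centre of its underside.
Not all that is in view belongs to the job. Leave any pink or yellow look-alike of the part that bears block_centre alone.

How it is judged:
By the outcome, as a careful person would: the job done as asked, in the order asked, and still so for the second after the job is handed in, while the arm keeps its last pose, push and grip.
It also fails if it takes over 72 s, if anything falls off the work surface, if the arm or the gripper's body presses on something with over 40 N, if the wrist force passes 120 N, or if a joint passes its speed limit or range.

## Working session

There is one attempt and no reset: what is moved stays moved. The work goes in short steps, Python scripts to look and compute and a tool call to move; the robot and the scene stay as the last step left them, time stands still between calls to the robot, and variables do not carry over. Pictures are saved under pics/ and viewed, at most 10 in all, crops included, and the job is handed in when it is done.

Besides the shell and the picture viewer there is one more tool, called after "Emit:" as name([rows], argument=value, ...), one row to a line, values as JSON. play_rows: Moves the arm, as the interface text tells. Its arguments: {"type":"object","properties":{"plan":{"type":"array"},"newtons":{"type":"number"}},"required":["plan"]}

```bash
mkdir -p pics
cat > h.py <<'E'
import numpy as np,cv2
from rig import manip
from scipy.spatial.transform import Rotation as R
def cam(n):
    s=manip.get_state(); im=manip.camera(n); ci=manip.camera_info(n); K=np.array(ci["camera_matrix"],float)
    if n=="wrist":
        T=np.eye(4);T[:3,:3]=R.from_quat(s["eef_rot"]).as_matrix();T[:3,3]=s["position"]
        W=T@np.array(ci["T_tool_cam"]); Rc=W[:3,:3].T; t=-Rc@W[:3,3]
    else: Rc=cv2.Rodrigues(np.array(ci["rvec"],float))[0]; t=np.array(ci["tvec"],float).ravel()
    return im,K,Rc,t
def proj(p,c): 
    q=c[2]@np.array(p,float)+c[3]; q=c[1]@q; return q[:2]/q[2]
def onz(uv,z,c):
    d=c[2].T@np.linalg.inv(c[1])@np.array([uv[0],uv[1],1.]); o=-c[2].T@c[3]; return o+d*(z-o[2])/d[2]
def save(im,f): cv2.imwrite("pics/"+f,im[:,:,::-1])
E
python3 - <<'E'
from h import *
np.set_printoptions(precision=1,suppress=True)
ims=[]
for n in("side","top"):
    c=cam(n);ims.append(c[0]);print(n,"cam at",-c[2].T@c[3])
    for l in("holder","block_centre","bottle","deck","driver","case"):
        for o in manip.outline_of(n,l)[:2]:
            ys,xs=np.nonzero(o["region"]);print(l,round(o["conf"],2),o["xy"],xs.min(),xs.max(),ys.min(),ys.max(),cv2.minAreaRect(np.c_[xs,ys].astype(np.float32)),onz(o["xy"],0,c))
    save(c[0],n+"0.png")
print(manip.get_state())
E
```

```text
side cam at [225.3 603.4 669.6]
holder 0.9 [308.7, 228.7] 275 356 200 258 ((315.2500305175781, 225.25), (47.37614822387695, 72.12489318847656), 45.0) [538.5 -38.8   0. ]
block_centre 0.7 [314.0, 204.3] 311 321 187 222 ((316.11822509765625, 204.4552764892578), (34.8921012878418, 9.552361488342285), 87.70938873291016) [ 567.1 -139.7    0. ]
block_centre 0.69 [325.5, 160.7] 320 327 144 176 ((323.5, 160.0), (32.0, 7.0), 90.0) [ 625.3 -370.7    0. ]
bottle 0.85 [332.0, 216.6] 327 340 200 231 ((333.5, 215.5), (31.0, 13.0), 90.0) [ 498.4 -108.8    0. ]
deck 0.9 [351.3, 155.2] 333 371 145 170 ((351.9705810546875, 157.38233947753906), (37.38669204711914, 22.29481315612793), 30.963756561279297) [ 555.  -437.2    0. ]
driver 0.93 [291.7, 361.3] 249 314 348 369 ((281.4888000488281, 359.96160888671875), (6.999999523162842, 67.43999481201172), 73.73979187011719) [416.1 311.3   0. ]
case 0.71 [314.9, 201.3] 311 321 187 222 ((316.0823059082031, 204.47572326660156), (34.844764709472656, 9.533393859863281), 87.61405944824219) [ 570.3 -153.5    0. ]
case 0.6 [313.7, 320.9] 297 330 292 340 ((313.5, 316.
[... 577 characters left out ...]
] 402 440 164 204 ((421.8529052734375, 183.9117431640625), (28.468765258789062, 36.35770034790039), 30.963756561279297) [ 556.  -403.2    0. ]
case 0.62 [239.8, 226.7] 221 254 213 242 ((238.30003356933594, 227.6000213623047), (21.0190372467041, 31.304948806762695), 63.43495178222656) [418.5 204.2   0. ]
{'t': 0.7, 'joint_pos': array([ 1.3,  0.4,  1.7, -0. ,  1.1, -0.1]), 'joint_vel': array([-0., -0.,  0.,  0., -0., -0.]), 'joint_efforts': array([  0. , -49.7, -28.5,   0.1,   0. ,   0. ]), 'position': array([123.1, 536. , 404.7]), 'eef_rot': array([0.1, 1. , 0. , 0. ]), 'wrist_force': array([0.1, 1.3, 0.1]), 'torque': array([-0. , -0.1, -0.1]), 'grasp_force': 0.0, 'width': 0.9965465088751396}
```

View pics/side0.png

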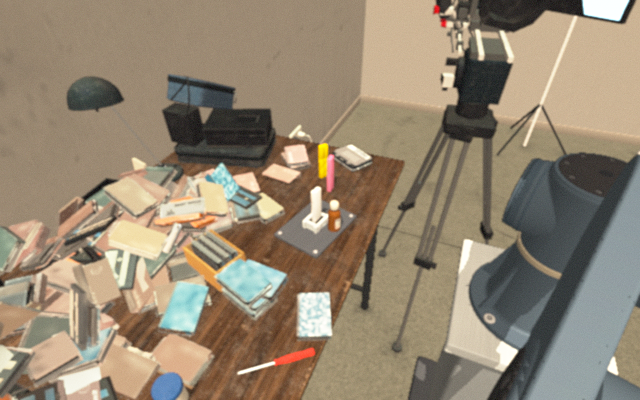

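View pics/top0.png

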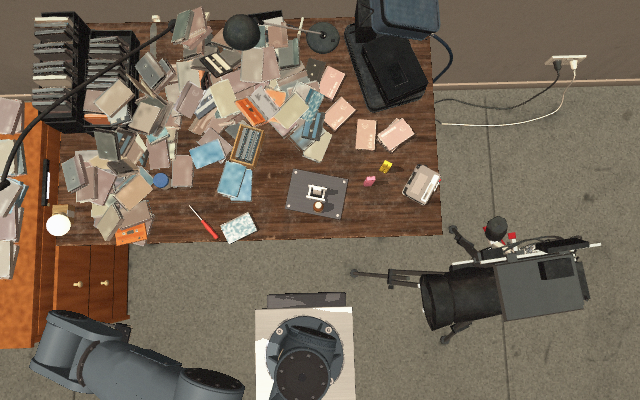

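The top view shows the holder at about px (316,193), turned about -0.19 rad. The bottle is at (318,206) and the real block at (317,190). The pink (370,180) and yellow (386,166) bars are look-alikes. There is free desk at about (375,210), right of the plate.

```bash
cat >> h.py <<'E'
def rel(p):
    "world grasp-point target -> shift in tool axes (m)"
    s=manip.get_state();M=R.from_quat(s["eef_rot"]).as_matrix();g=np.array(s["position"])+M@[0,0,167]
    return np.round(M.T@(np.array(p,float)-g)/1000,4)
def yaw(): 
    y=R.from_quat(manip.get_state()["eef_rot"]).as_matrix()[:,1]; return np.degrees(np.arctan2(-y[0],y[1]))
E
python3 - <<'E'
from h import *
np.set_printoptions(precision=3,suppress=True)
print(R.from_quat(manip.get_state()["eef_rot"]).as_matrix(),yaw());print(manip.camera_info("wrist"))
print(rel([410,-60,250]))
E
```

```text
[[-0.975  0.224  0.   ]
 [ 0.224  0.975  0.   ]
 [-0.     0.    -1.   ]] -12.934163361758689
{'camera_matrix': array([[296.685,   0.   , 320.547],
       [  0.   , 296.685, 196.813],
       [  0.   ,   0.   ,   1.   ]]), 'T_tool_cam': array([[-0.   , -0.97 , -0.244, 67.342],
       [ 1.   , -0.001,  0.001, -0.114],
       [-0.001, -0.244,  0.97 , 20.243],
       [ 0.   ,  0.   ,  0.   ,  1.   ]])}
[-0.413 -0.517 -0.012]
```

Emit:
play_rows([
  [[-0.03,-0.04,-0.01,0,1],[-0.06,-0.08,-0.01,0,1],[-0.09,-0.115,-0.01,0,1],[-0.12,-0.15,-0.01,0,1],[-0.15,-0.19,-0.01,0,1],[-0.18,-0.228,-0.01,0,1],[-0.21,-0.265,-0.01,0,1],[-0.24,-0.302,-0.01,0,1],[-0.27,-0.34,-0.01,0,1],[-0.3,-0.375,-0.01,0,1]],
])

```text
t: 1.7
position: [331.7, 101.4, 415.1]
eef_rot: [0.113, 0.994, 0.0, 0.001]
wrist_force: [1.1, 1.3, 0.2]
width: 0.998
grasp_force: 0.0
```

Emit:
play_rows([
  [[-0.03,-0.04,0,0,1],[-0.06,-0.08,0,0,1],[-0.09,-0.115,0,0,1],[-0.113,-0.142,0,0,1],[-0.113,-0.142,0,0,1],[-0.113,-0.142,0,0,1]],
])

```text
t: 2.3
position: [409.8, -60.5, 414.5]
eef_rot: [0.113, 0.994, 0.0, -0.0]
wrist_force: [-0.9, 0.4, -0.7]
width: 0.998
grasp_force: 0.0
```

```bash
cat > look.py <<'E'
from h import *
import sys
np.set_printoptions(precision=1,suppress=True)
c=cam("wrist");s=manip.get_state();print(s["t"],s["position"],s["joint_pos"],yaw())
for l in("holder","block_centre","bottle","jaw_top"):
    for o in manip.outline_of("wrist",l)[:2]:
        ys,xs=np.nonzero(o["region"]);
        (q,w,a)=cv2.minAreaRect(np.c_[xs,ys].astype(np.float32))
        print(l,round(o["conf"],2),o["xy"],xs.min(),xs.max(),ys.min(),ys.max())
        if l=="holder":
            h=cv2.boxPoints((q,w,a)); print(np.array([onz(p,10,c) for p in h]))
save(c[0],sys.argv[1])
E
python3 look.py w1.png
```

```text
2.35 [409.5 -59.9 414.6] [-0.3  0.1  2.   0.   1.1 -1.6] -12.954084312503785
holder 0.75 [347.8, 233.1] 275 414 203 268
[[ 432.5 -128.1   10. ]
 [ 474.7   53.7   10. ]
 [ 569.6   39.3   10. ]
 [ 524.9 -153.2   10. ]]
block_centre 0.68 [214.0, 329.5] 194 237 302 352
block_centre 0.59 [191.9, 343.7] 182 205 320 354
bottle 0.75 [336.3, 229.7] 320 349 209 254
jaw_top 0.81 [349.0, 233.8] 275 414 203 268
```

View pics/w1.png

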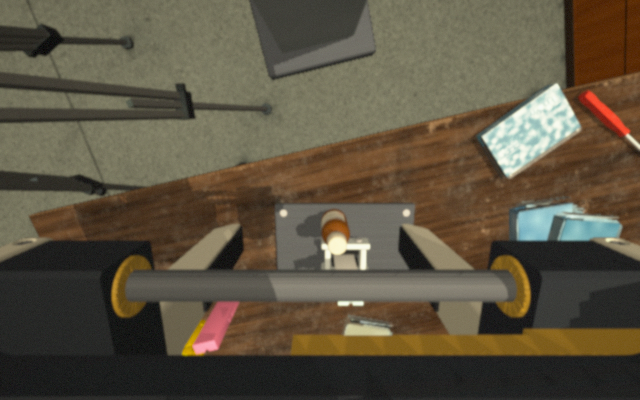

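The plate's near edge runs along row 204 (cols 275–414), almost parallel to the fingers. The bottle cap is at about (338,243), the jaws are at about (347,248), and the block is partly hidden by the gripper's rod.

```bash
cat > m.py <<'E'
from h import *
np.set_printoptions(precision=1,suppress=True)
c=cam("wrist")
o=manip.outline_of("wrist","holder")[0]["region"]
cols=np.arange(285,405);top=[np.nonzero(o[:,k])[0].min() for k in cols]
f=np.polyfit(cols,top,1);print("edge",f)
rows=np.arange(210,225);L=np.median([np.nonzero(o[r])[0].min() for r in rows]);Rr=np.median([np.nonzero(o[r])[0].max() for r in rows])
print(L,Rr)
a=onz([L-.5,np.polyval(f,L)-.5],10,c);b=onz([Rr+.5,np.polyval(f,Rr)-.5],10,c)
d=b-a;n=np.linalg.norm(d);d/=n;x=np.array([-d[1],d[0],0]);x*=np.sign(x[0])
y=np.array([-x[1],x[0],0]);print("len",n,"yaw deg",np.degrees(np.arctan2(x[1],x[0])))
C=(a+b)/2+70*x;print("holder",C)
b=manip.outline_of("wrist","bottle")[0]["region"]
ys,xs=np.nonzero(b);r=np.arange(ys.min(),ys.max()+1)
mid=[(k,np.nonzero(b[k])[0].min(),np.nonzero(b[k])[0].max()) for k in r[::4]];print(mid)
# fit bottle xy by matching silhouette
from scipy.optimize import minimize
t=np.linspace(0,2*np.pi,40)
def sil(p):
    P=[]
    for z,rr in((10,17),(70,17),(98,11)): P+=[proj([p[0]+rr*np.cos(q),p[1]+rr*np.sin(q),z],c) for q in t]
    m=np.zeros(b.shape,np.uint8);h=cv2.convexHull(np.array(P,np.float32))
    cv2.fillConvexPoly(m,(h*16).astype(np.int32),1,shift=4);return m>0
best=max(((sil(p)&b).sum()/(sil(p)|b).sum(),*p) for p in[(C[0]+i*x[0]+j*y[0],C[1]+i*x[1]+j*y[1]) for i in range(-60,-10,2) for j in range(-25,26,2)])
print("bottle",best,"in holder",x@(np.r_[best[1:],0]-C),y@(np.r_[best[1:],0]-C))
print("pred jaw",proj(C+[0,0,24],c),"blocktop",proj(C+[0,0,115],c),"screws",[proj(C+i*x*60+j*y*85,c) for i in(-1,) for j in(-1,1)])
B=[best[1],best[2],68];print("rel bottle",rel(B),"block",rel([C[0],C[1],110]))
E
python3 m.py
```

```text
edge [ -0. 203.]
274.0 412.0
len 186.74187572696647 yaw deg -12.887853601785046
holder [520.9 -53.5  10. ]
[(np.int64(209), np.int64(328), np.int64(337)), (np.int64(213), np.int64(323), np.int64(342)), (np.int64(217), np.int64(321), np.int64(344)), (np.int64(221), np.int64(320), np.int64(345)), (np.int64(225), np.int64(320), np.int64(346)), (np.int64(229), np.int64(320), np.int64(347)), (np.int64(233), np.int64(321), np.int64(348)), (np.int64(237), np.int64(321), np.int64(347)), (np.int64(241), np.int64(323), np.int64(346)), (np.int64(245), np.int64(326), np.int64(345)), (np.int64(249), np.int64(328), np.int64(344)), (np.int64(253), np.int64(332), np.int64(340))]
bottle (np.float64(0.8823529411764706), np.float64(472.7164830088515), np.float64(-57.86594457337252)) in holder -45.999999999999986 -15.000000000000002
pred jaw [343.4 258.4] blocktop [350.1 297.9] screws [array([280. , 209.6]), array([405.7, 209.6])]
rel bottle [-0.1  0.   0.2] block [-0.1  0.   0.1]
```

```bash
python3 -c "
from h import *
print(rel([473,-57.5,130]),rel([473,-57.5,70]))"
```

```text
[-0.0611  0.0164  0.1179] [-0.0611  0.0164  0.1779]
```

Emit:
play_rows([
  [[-0.02,0.005,0.03,0,1],[-0.04,0.01,0.06,0,1],[-0.061,0.016,0.09,0,1],[-0.061,0.016,0.118,0,1],[-0.061,0.016,0.118,0,1],[-0.061,0.016,0.118,0,1]],
])

```text
t: 3.3
position: [472.9, -58.2, 297.2]
eef_rot: [0.113, 0.994, 0.0, -0.0]
wrist_force: [0.1, 0.1, 0.3]
width: 0.999
grasp_force: 0.0
```

```bash
python3 m.py
python3 - <<'E'
from h import *
c=cam("wrist");save(c[0],"w2.png");print(rel([473,-57.5,70]))
E
```

```text
edge [ -0.  173.4]
238.0 437.0
len 181.87174280778243 yaw deg -12.888683199120267
holder [521.9 -53.4  10. ]
[(np.int64(181), np.int64(317), np.int64(325)), (np.int64(185), np.int64(310), np.int64(333)), (np.int64(189), np.int64(306), np.int64(337)), (np.int64(193), np.int64(304), np.int64(338)), (np.int64(197), np.int64(303), np.int64(339)), (np.int64(201), np.int64(302), np.int64(341)), (np.int64(205), np.int64(302), np.int64(342)), (np.int64(209), np.int64(301), np.int64(343)), (np.int64(213), np.int64(300), np.int64(344)), (np.int64(217), np.int64(300), np.int64(344)), (np.int64(221), np.int64(301), np.int64(343)), (np.int64(225), np.int64(302), np.int64(341)), (np.int64(229), np.int64(305), np.int64(339)), (np.int64(233), np.int64(306), np.int64(338)), (np.int64(237), np.int64(308), np.int64(336)), (np.int64(241), np.int64(311), np.int64(333)), (np.int64(245), np.int64(319), np.int64(322))]
bottle (np.float64(0.904181892001624), np.float64(471.8109476048201), np.float64(-57.27997680321586)) in holder -47.999999999999986 -14.999999999999998
pred jaw [338. 255.] blocktop [347.1 321.7] screws [array([244.7, 183.4]), array([430. , 183.2])]
rel bottle [0.  0.  0.1] block [-0.  0.  0.]
[0.0008 0.0009 0.0612]
```

View pics/w2.png

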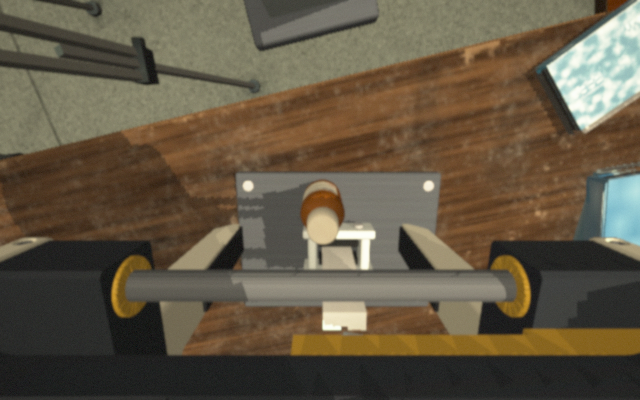

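The bottle (cap at (322,228)) is centred between the fingers, and the block top at about (344,318) is clear of them. I'll descend and grip.

Emit:
play_rows([
  [[0.001,0.001,0.02,0,1],[0.001,0.001,0.04,0,1],[0.001,0.001,0.06,0,1],[0.001,0.001,0.06,0,1],[0.001,0.001,0.06,0,0.3],[0.001,0.001,0.06,0,0.3],[0.001,0.001,0.06,0,0.3],[0.001,0.001,0.06,0,0.3],[0.001,0.001,0.06,0,0.3],[0.001,0.001,0.06,0,0.3]],
], newtons=15)

```text
t: 4.5
position: [472.2, -57.2, 236.9]
eef_rot: [0.113, 0.994, -0.0, 0.0]
wrist_force: [0.2, 0.8, -0.1]
width: 0.534
grasp_force: 0.0
```

Emit:
play_rows([
  [[0,0,0,0,0.2],[0,0,0,0,0.2],[0,0,0,0,0.2],[0,0,0,0,0.2],[0,0,0,0,0.2]],
])

```text
t: 5.0
position: [472.2, -57.2, 236.7]
eef_rot: [0.113, 0.994, -0.0, -0.0]
wrist_force: [0.9, 0.9, 0.7]
width: 0.34
grasp_force: 14.5
```

Emit:
play_rows([
  [[0,0,-0.01,0,0.2],[0,0,-0.03,0,0.2],[0,0,-0.05,0,0.2],[0,0,-0.07,0,0.2],[0,0,-0.07,0,0.2]],
])

```text
t: 5.5
position: [472.6, -57.3, 309.3]
eef_rot: [0.113, 0.994, -0.0, 0.002]
wrist_force: [0.7, 0.4, -1.0]
width: 0.346
grasp_force: 14.5
```

```bash
python3 -c "
from h import *
print(rel([455,-220,130]),rel([455,-220,60]),rel([455,-220,61]))
import rig
c=cam('top')
for l in ('deck','block_centre'):
  for o in manip.outline_of('top',l): print(l,o['conf'],onz(o['xy'],20,c))
print(onz([440,240],0,c), onz([360,237],0,c))
s=manip.get_state();print(s['wrist_force'],s['width'],s['grasp_force'])"
```

```text
[-0.0184 -0.1626  0.0124] [-0.0181 -0.1626  0.0824] [-0.0181 -0.1626  0.0814]
deck 0.92 [ 552.42673285 -401.16501029   20.        ]
block_centre 0.64 [ 604.19093509 -288.03797302   20.        ]
[ 355.93589884 -460.92714963    0.        ] [ 373.2456951  -194.93038207    0.        ]
[-0.22261858  1.01766756 -1.02787603] 0.33966936372901607 14.522013395908289
```

Emit:
play_rows([
  [[-0.004,-0.035,0,0,0.2],[-0.008,-0.07,0,0,0.2],[-0.012,-0.105,0,0,0.2],[-0.016,-0.14,0.012,0,0.2],[-0.018,-0.163,0.03,0,0.2],[-0.018,-0.163,0.05,0,0.2],[-0.018,-0.163,0.065,0,0.2],[-0.018,-0.163,0.075,0,0.2],[-0.018,-0.163,0.08,0,0.2],[-0.018,-0.163,0.081,0,0.2]],
])

```text
t: 6.65
position: [453.3, -219.9, 225.6]
eef_rot: [0.112, 0.994, 0.0, -0.0]
wrist_force: [-4.4, 1.4, 13.4]
width: 0.333
grasp_force: 14.9
```

Emit:
play_rows([
  [[0,0,0,0,0.2],[0,0,0.001,0,0.2],[0,0,0.001,0,0.2]],
])

```text
t: 6.95
position: [453.5, -220.0, 225.5]
eef_rot: [0.112, 0.994, -0.0, 0.0]
wrist_force: [-2.1, 2.5, 10.8]
width: 0.333
grasp_force: 14.9
```

Emit:
play_rows([
  [[0,0,-0.001,0,0.2],[0,0,-0.001,0,0.5],[0,0,-0.001,0,0.7],[0,0,-0.001,0,0.8],[0,0,-0.001,0,0.8],[0,0,-0.001,0,0.8],[0,0,-0.001,0,0.8],[0,0,-0.001,0,0.8],[0,0,-0.001,0,0.8]],
])

```text
t: 7.85
position: [453.2, -220.1, 225.7]
eef_rot: [0.113, 0.994, -0.0, -0.0]
wrist_force: [-0.8, 0.2, 0.3]
width: 0.796
grasp_force: 0.0
```

Emit:
play_rows([
  [[0,0,-0.03,0,0.8],[0,0,-0.06,0,0.8],[0,0,-0.1,0,0.8],[0,0,-0.15,0,0.8],[0,0,-0.18,0,0.8],[0,0,-0.18,0,0.8]],
])

```text
t: 8.45
position: [453.6, -220.3, 409.9]
eef_rot: [0.113, 0.994, -0.002, 0.003]
wrist_force: [-0.2, 0.5, -1.7]
width: 0.802
grasp_force: 0.0
```

Run:
```python
from h import *
np.set_printoptions(precision=4,suppress=True)
c=cam("wrist");save(c[0],"w3.png")
o=manip.outline_of("wrist","bottle")
for b in o[:2]: print(b["conf"],b["xy"])
print(proj([453,-220,0],c),proj([453,-220,88],c))
print(manip.get_state()["joint_pos"],rel([440,-50,260]))
```

```text
0.97 [321.0, 179.9]
[321.0515 171.9661] [321.1112 186.2958]
[-0.5445  0.2653  1.768   0.      1.1076 -1.8895] [ 0.0509  0.1628 -0.0213]
```

View pics/w3.png

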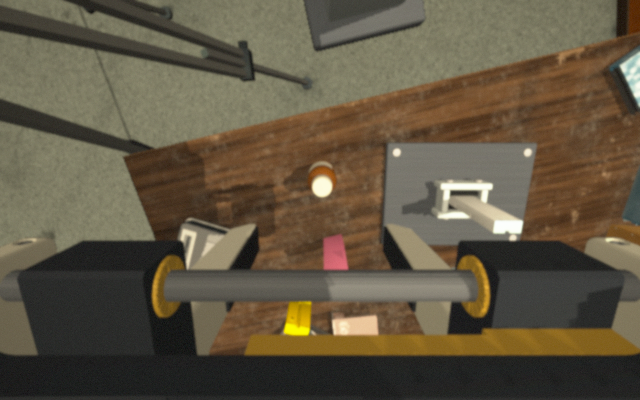

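The bottle stands upright on the desk at (321,180). The holder, with near plate corners (388,143) and (536,144), and the block (jaws (463,198), top about (507,222)) are in full view, so I'll refine their poses from masks.

```bash
cat > fit.py <<'E'
from h import *
from scipy.optimize import minimize
np.set_printoptions(precision=2,suppress=True)
def mask(P,c):
    m=np.zeros((400,640),np.uint8);h=cv2.convexHull(np.array([proj(p,c) for p in P],np.float32));cv2.fillConvexPoly(m,(h*16).astype(np.int32),1,shift=4);return m>0
def iou(a,b): return (a&b).sum()/max(1,(a|b).sum())
def box(p,hx,hy,z0,z1):
    x=np.array([np.cos(p[2]),np.sin(p[2]),0]);y=np.array([-x[1],x[0],0])
    return [np.array([p[0],p[1],z])+i*hx*x+j*hy*y for z in(z0,z1) for i in(-1,1) for j in(-1,1)]
def run(name="wrist"):
    c=cam(name);H=manip.outline_of(name,"holder")[0]["region"]
    bs=[o for o in manip.outline_of(name,"block_centre")]
    p0=np.array([521,-53.5,-.225]); q=proj([521,-53.5,100],c)
    b=min(bs,key=lambda o:np.hypot(*(np.array(o["xy"])-q)));B=b["region"]
    # plate seen: holder+block
    U=H|B; 
    ys,xs=np.nonzero(H)
    vis=lambda m:m
    def f(p): 
        m=(mask(box(p,70,95,0,10),c)|mask(box(p,22.5,32,10,34),c)); 
        k=np.zeros_like(m);k[:max(ys.max(),1)+1]=1
        return -iou((m|mask(box(p,6,13,34,125),c))&k,U&k)
    r=minimize(f,p0,method="Nelder-Mead",options=dict(initial_simplex=p0+np.array([[0,0,0],[6,0,0],[0,6,0],[0,0,.05]])))
    print("holder",r.x,r.fun,"ys",ys.max())
    def g(p): return -iou(mask(box([p[0],p[1],r.x[2]],6,13,34,125),c),B)
    r2=minimize(g,r.x[:2],method="Nelder-Mead",options=dict(initial_simplex=r.x[:2]+np.array([[0,0],[5,0],[0,5]])))
    print("block",b["conf"],b["xy"],r2.x,r2.fun)
    return c,H,B
if __name__=="__main__":
    run()
    print(run.__name__);
    try: run("top")
    except Exception as e: print(e)
E
python3 fit.py
```

```text
holder [523.99 -54.85  -0.23] -0.8712580708276267 ys 248
block 0.73 [486.5, 220.5] [521.34 -56.58] -0.9425587467362925
run
holder [522.41 -51.33  -0.23] -0.9336065573770492 ys 218
block 0.5 [314.7, 189.6] [524.37 -52.11] -0.5
```

```bash
python3 -c "
from h import *
print(rel([522,-55,243]))"
```

```text
[-0.0304  0.1762 -0.0052]
```

Emit:
play_rows([
  [[-0.003,0.018,0,8.5,1],[-0.006,0.036,0,17,1],[-0.009,0.054,0,25.5,1],[-0.012,0.072,0,34,1],[-0.015,0.09,0,42.5,1],[-0.018,0.108,0,51,1],[-0.021,0.126,0,59.5,1],[-0.024,0.144,0,68,1],[-0.027,0.16,0,76.5,1],[-0.03,0.176,0,85,1]],
])

```text
t: 9.85
position: [522.1, -54.6, 405.2]
eef_rot: [0.756, 0.654, -0.0, -0.0]
wrist_force: [-0.6, -0.6, -0.2]
width: 0.996
grasp_force: 0.0
```

Emit:
play_rows([
  [[0,0,0.01,5,1],[0,0,0.03,5,1],[0,0,0.05,5,1],[0,0,0.05,5,1],[0,0,0.05,5,1]],
])

```text
t: 10.35
position: [522.0, -55.3, 355.8]
eef_rot: [0.782, 0.623, -0.0, -0.0]
wrist_force: [0.6, 0.2, 0.4]
width: 1.001
grasp_force: 0.0
```

```bash
cat > wb.py <<'E'
from fit import *
import sys
print(yaw(),manip.get_state()["joint_pos"])
c,H,B=run()
save(c[0],sys.argv[1])
print(rel([522,-55,110]), "pred block top",proj([522,-55,125],c),"foot/jaw",proj([522,-55,34],c))
E
python3 wb.py w4.png
```

```text
-102.93633001934266 [-0.19  0.36  1.77 -0.    1.01  0.03]
holder [522.93 -53.51  -0.23] -0.9751771385669372 ys 260
block 0.69 [322.1, 204.7] [523.57 -54.67] -0.9001074113856069
[ 0.   -0.    0.08] pred block top [320.93 215.31] foot/jaw [320.97 188.76]
```

View pics/w4.png

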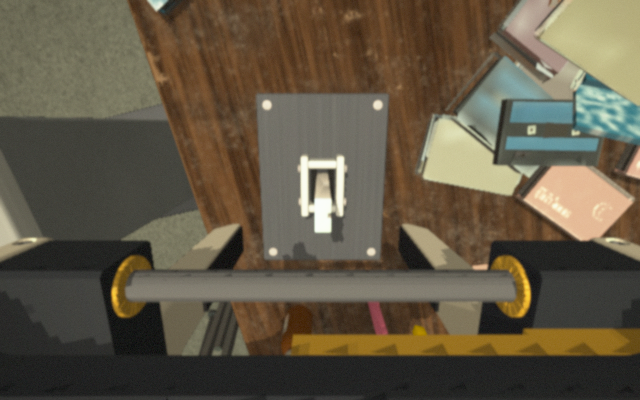

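The block top is at (322,215), centred between the fingers, and the holder fit is good (IoU 0.975). I'll descend and grip near the block's top.

Emit:
play_rows([
  [[0.0,0.001,0.03,0,1],[0.0,0.001,0.06,0,1],[0.0,0.001,0.079,0,1],[0.0,0.001,0.079,0,0.4],[0.0,0.001,0.079,0,0.3],[0.0,0.001,0.079,0,0.25],[0.0,0.001,0.079,0,0.22],[0.0,0.001,0.079,0,0.2],[0.0,0.001,0.079,0,0.2],[0.0,0.001,0.079,0,0.2]],
], newtons=6)

```text
t: 11.5
position: [522.9, -55.5, 276.9]
eef_rot: [0.782, 0.623, 0.0, 0.0]
wrist_force: [-0.8, -0.6, -0.3]
width: 0.451
grasp_force: 0.0
```

Emit:
play_rows([
  [[0,0,0,0,0.2],[0,0,0,0,0.18],[0,0,0,0,0.16],[0,0,0,0,0.14],[0,0,0,0,0.12],[0,0,0,0,0.1],[0,0,0,0,0.1]],
])

```text
t: 12.2
position: [522.9, -55.5, 276.7]
eef_rot: [0.782, 0.623, 0.0, 0.0]
wrist_force: [0.5, -0.7, -0.8]
width: 0.13
grasp_force: 6.0
```

Emit:
play_rows([
  [[0,0,0,0,0.05],[0,0,0,0,0.05],[0,0,0,0,0.05]],
], newtons=25)

```text
t: 12.5
position: [522.9, -55.5, 276.7]
eef_rot: [0.782, 0.623, 0.0, 0.0]
wrist_force: [1.1, -0.1, -1.5]
width: 0.124
grasp_force: 25.0
```

Emit:
play_rows([
  [[0.003,0,0,0,0.05],[0.006,0,0,0,0.05],[0.008,0,0,0,0.05],[0.008,0,0,0,0.05]],
])

```text
t: 12.9
position: [524.6, -48.1, 276.9]
eef_rot: [0.782, 0.623, -0.001, 0.001]
wrist_force: [-0.9, -6.8, 0.6]
width: 0.122
grasp_force: 25.0
```

Emit:
play_rows([
  [[-0.003,0,0,0,0.05],[-0.006,0,0,0,0.05],[-0.009,0,-0.0005,0,0.05],[-0.012,0,-0.001,0,0.05],[-0.015,0,-0.001,0,0.05],[-0.018,0,-0.001,0,0.05],[-0.018,0,-0.001,0,0.05]],
])

```text
t: 13.6
position: [520.6, -64.7, 277.4]
eef_rot: [0.782, 0.623, 0.001, -0.001]
wrist_force: [2.0, 6.9, -3.6]
width: 0.125
grasp_force: 25.0
```

```bash
python3 wb.py w5.png
```

```text
-102.9777278536518 [-0.21  0.48  1.82  0.    0.84  0.01]
holder [522.47 -54.05  -0.22] -0.9548278403706434 ys 239
block 0.84 [320.4, 231.0] [523.36 -52.86] -0.8421298458664176
[ 0.01 -0.    0.  ] pred block top [319.07 246.6 ] foot/jaw [319.77 199.27]
```

Emit:
play_rows([
  [[0.004,0,0,0,0.05],[0.008,0,-0.0003,0,0.05],[0.012,0,-0.0008,0,0.05],[0.016,0,-0.0013,0,0.05],[0.019,0,-0.0015,0,0.05],[0.015,0,-0.0015,0,0.05],[0.011,0,-0.0018,0,0.05],[0.007,0,-0.0023,0,0.05],[0.003,0,-0.0028,0,0.05],[0,0,-0.003,0,0.05]],
])

```text
t: 14.75
position: [520.2, -64.8, 279.9]
eef_rot: [0.782, 0.623, 0.0, -0.001]
wrist_force: [2.6, 5.3, -11.5]
width: 0.128
grasp_force: 25.0
```

Emit:
play_rows([
  [[0.004,0,0,0,0.05],[0.008,0,-0.0003,0,0.05],[0.012,0,-0.0008,0,0.05],[0.016,0,-0.0013,0,0.05],[0.02,0,-0.0015,0,0.05],[0.02,0,-0.0015,0,0.05]],
])

```text
t: 15.35
position: [524.5, -45.3, 281.2]
eef_rot: [0.782, 0.623, -0.001, -0.001]
wrist_force: [-0.3, -0.2, -15.4]
width: 0.125
grasp_force: 25.0
```

```bash
python3 wb.py w6.png
```

```text
-102.92058345655322 [-0.17  0.47  1.82 -0.    0.85  0.05]
holder [521.21 -50.65  -0.22] -0.9489183935144972 ys 239
block 0.85 [318.9, 237.4] [525.64 -36.67] -0.7485207100591716
[-0.01  0.    0.  ] pred block top [321.22 279.22] foot/jaw [321.43 221.25]
```

Emit:
play_rows([
  [[-0.004,0,0,0,0.05],[-0.008,0,0,0,0.05],[-0.012,0,0,0,0.05],[-0.016,0,0,0,0.05],[-0.02,0,0,0,0.05],[-0.02,0,0,0,0.05]],
])

```text
t: 16.1
position: [520.4, -65.8, 282.2]
eef_rot: [0.782, 0.623, -0.0, 0.0]
wrist_force: [0.6, 1.1, -21.9]
width: 0.128
grasp_force: 25.0
```

```bash
cat > hp.py <<'E'
from h import *
from scipy.optimize import minimize
np.set_printoptions(precision=4,suppress=True)
c=cam("wrist");g=c[0].astype(int)
# screws: match template-free centroid of bright spots near prediction
H0=np.array([522.9,-53.7,-.227])
def scr(p,z): 
    x=np.array([np.cos(p[2]),np.sin(p[2]),0]);y=np.array([-x[1],x[0],0])
    return [np.array([p[0],p[1],z])+i*x*60+j*y*85 for i in(-1,1) for j in(-1,1)]
for z in (10,):
  for P in scr(H0,z):
    u=proj(P,c);
    if not(10<u[0]<630 and 10<u[1]<390): print("out");continue
    w=12;x0,y0=int(u[0])-w,int(u[1])-w;pt=g[y0:y0+2*w+1,x0:x0+2*w+1].sum(2)
    m=pt>np.median(pt)+0.5*(pt.max()-np.median(pt));yy,xx=np.nonzero(m);d=np.array([xx.mean()+x0,yy.mean()+y0])
    print("pred",u,"seen",d,"world off",(onz(d,z,c)-P)[:2],m.sum())
s=manip.get_state();print("t",s["t"],s["wrist_force"],s["torque"],rel([0,0,0])*0)
E
python3 hp.py
python3 - <<'E'
import sys;sys.path.insert(0,'.')
from h import *
save(cam("wrist")[0],"w7.png")
E
```

```text
pred [256.4923 275.9923] seen [255.8696 282.9752] world off [-2.5841 -6.8855] 161
pred [245.4103  83.4851] seen [246.7442  94.5116] world off [-1.3325 -8.2732] 43
pred [384.3627 276.1192] seen [383.4471 283.6353] world off [-2.2048 -7.5453] 85
pred [395.613   83.5407] seen [394.0435  94.0217] world off [-2.538  -7.5637] 46
t 16.15 [  0.4627  -0.7045 -21.037 ] [-0.0145  0.0967  0.0359] [-0. -0.  0.]
```

View pics/w7.png

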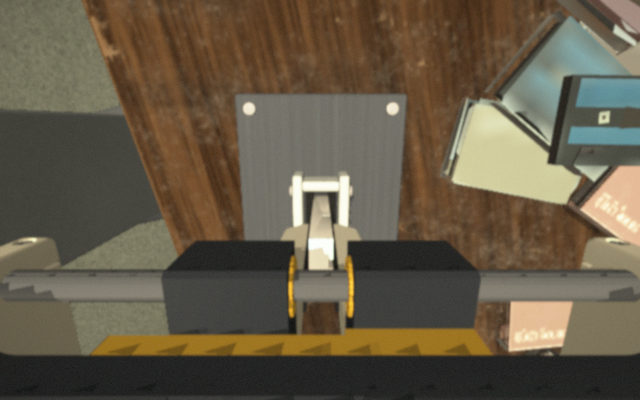

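The plate screws have moved to (249,108) and (393,108), and the pull is 21 N, the holder's full weight. I lifted too fast and dragged the holder. I'll measure how far.

```bash
cat > hp.py <<'E'
from h import *
from scipy.optimize import least_squares
np.set_printoptions(precision=3,suppress=True)
H0=np.array([522.9,-53.7,-.227])
def scr(p,z=10): 
    x=np.array([np.cos(p[2]),np.sin(p[2]),0]);y=np.array([-x[1],x[0],0])
    return [np.array([p[0],p[1],z])+i*x*60+85*j*y for i in(-1,1) for j in(-1,1)]
def hpose(c,verbose=1):
    g=c[0].astype(int);br=((g.min(2)>165)&(g.max(2)-g.min(2)<45)).astype(np.uint8)
    n,_,st,ce=cv2.connectedComponentsWithStats(br)
    ca=[ce[i] for i in range(1,n) if 25<st[i,4]<250 and max(st[i,2:4])<20 and min(st[i,2:4])>5]
    W=[onz(u,10,c) for u in ca]
    # pair of +y... screws 120 apart along holder x
    out=[]
    for i,a in enumerate(W):
        for b in W[i+1:]:
            d=b-a;d=d if d[0]>0 else -d
            if abs(np.linalg.norm(d)-120)<5:
                th=np.arctan2(d[1],d[0])
                if abs(th+.227)<.1:
                    y=np.array([-np.sin(th),np.cos(th),0]);m=(a+b)/2
                    for sg in(-1,1):
                        C=m-sg*85*y
                        if np.hypot(*(C[:2]-H0[:2]))<50: out.append((C[0],C[1],th,sg))
    for o in out:print("holder",np.array(o))
if __name__=="__main__":
    hpose(cam("wrist"));s=manip.get_state();print("t",s["t"],s["wrist_force"],s["position"])
E
python3 - <<'E'
from hp import *
import cv2
hpose(cam("wrist"))
# check on stored earlier picture w4 (pose then: 522,-55.3,355.8)
ci=manip.camera_info("wrist");T=np.eye(4);T[:3,:3]=R.from_quat([.782,.623,0,0]).as_matrix()
for f,p in(("w4",[522,-55.3,355.8]),("w5",[520.6,-64.7,277.4]),("w6",[524.5,-45.3,281.2])):
    T[:3,3]=p;W=T@np.array(ci["T_tool_cam"]);Rc=W[:3,:3].T
    print(f);hpose((cv2.imread(f"pics/{f}.png")[:,:,::-1],np.array(ci["camera_matrix"]),Rc,-Rc@W[:3,3]))
E
```

```text
holder [518.766 -71.568  -0.226   1.   ]
w4
holder [523.184 -54.944  -0.227   1.   ]
holder [524.091 -51.744  -0.226  -1.   ]
w5
holder [522.773 -55.493  -0.224   1.   ]
w6
holder [522.635 -52.066  -0.227   1.   ]
```

The holder slid about 17 mm in -y. Its weight is still carried, so I'll carry it back by the same amount and then relax the pull.

Emit:
play_rows([
  [[0.004,0,0,0,0.05],[0.008,0,0,0,0.05],[0.012,0,0,0,0.05],[0.016,0,0,0,0.05],[0.017,0,0,0,0.05],[0.017,0,0,0,0.05]],
])

```text
t: 16.85
position: [524.4, -48.4, 282.2]
eef_rot: [0.782, 0.623, 0.0, 0.0]
wrist_force: [-0.3, -0.3, -21.5]
width: 0.129
grasp_force: 25.0
```

```bash
python3 hp.py
```

```text
holder [522.658 -54.321  -0.225   1.   ]
t 16.9 [  0.694  -0.801 -20.992] [524.386 -48.583 282.23 ]
```

Emit:
play_rows([
  [[0,0,0.001,0,0.05],[0,0,0.001,0,0.05],[0,0,0.001,0,0.05]],
])

```text
t: 17.2
position: [524.5, -48.7, 281.3]
eef_rot: [0.782, 0.623, 0.0, 0.0]
wrist_force: [0.7, 1.4, -19.8]
width: 0.129
grasp_force: 25.0
```

Emit:
play_rows([
  [[0,0,0.001,0,0.05],[0,0,0.001,0,0.05],[0,0,0.001,0,0.05]],
])

```text
t: 17.5
position: [524.7, -48.7, 281.2]
eef_rot: [0.782, 0.623, 0.001, 0.001]
wrist_force: [-3.0, 0.6, 1.0]
width: 0.131
grasp_force: 25.0
```

Emit:
play_rows([
  [[-0.004,0,0,0,0.05],[-0.008,0,-0.0003,0,0.05],[-0.012,0,-0.0003,0,0.05],[-0.016,0,-0.0003,0,0.05],[-0.016,0,-0.0003,0,0.05]],
])

```text
t: 18.0
position: [521.1, -64.2, 281.1]
eef_rot: [0.782, 0.623, 0.001, 0.0]
wrist_force: [-1.1, 5.3, -3.4]
width: 0.129
grasp_force: 25.0
```

```bash
python3 hp.py
```

```text
holder [522.754 -54.821  -0.227   1.   ]
t 18.05 [-1.067  4.304 -3.078] [521.09  -64.129 281.16 ]
```

Emit:
play_rows([
  [[0.004,0,-0.0002,0,0.05],[0.008,0,-0.0004,0,0.05],[0.012,0,-0.0006,0,0.05],[0.016,0,-0.0008,0,0.05],[0.019,0,-0.0008,0,0.05],[0.019,0,-0.0008,0,0.05]],
])

```text
t: 18.65
position: [525.3, -46.0, 281.8]
eef_rot: [0.782, 0.623, -0.0, 0.001]
wrist_force: [-3.3, -5.3, -2.6]
width: 0.125
grasp_force: 25.0
```

Emit:
play_rows([
  [[-0.004,0,-0.0002,0,0.05],[-0.008,0,-0.0004,0,0.05],[-0.012,0,-0.0006,0,0.05],[-0.016,0,-0.0008,0,0.05],[-0.019,0,-0.0008,0,0.05],[-0.019,0,-0.0008,0,0.05]],
])

```text
t: 19.25
position: [521.0, -64.1, 282.4]
eef_rot: [0.782, 0.623, 0.001, -0.0]
wrist_force: [-0.2, 5.1, -5.0]
width: 0.128
grasp_force: 25.0
```

```bash
python3 hp.py
```

```text
holder [522.701 -54.862  -0.227   1.   ]
t 19.3 [-0.129  5.91  -4.872] [521.027 -64.053 282.383]
```

Emit:
play_rows([
  [[0.004,0,-0.0003,0,0.05],[0.008,0,-0.0006,0,0.05],[0.012,0,-0.0009,0,0.05],[0.016,0,-0.0011,0,0.05],[0.019,0,-0.0011,0,0.05],[0.015,0,-0.0014,0,0.05],[0.011,0,-0.0017,0,0.05],[0.007,0,-0.002,0,0.05],[0.003,0,-0.0022,0,0.05],[0,0,-0.0022,0,0.05]],
])

```text
t: 20.3
position: [520.9, -64.0, 284.4]
eef_rot: [0.782, 0.623, 0.001, -0.0]
wrist_force: [1.8, 7.4, -6.7]
width: 0.129
grasp_force: 25.0
```

Emit:
play_rows([
  [[0.004,0,-0.0003,0,0.05],[0.008,0,-0.0006,0,0.05],[0.012,0,-0.0009,0,0.05],[0.016,0,-0.0011,0,0.05],[0.019,0,-0.0011,0,0.05],[0.019,0,-0.0011,0,0.05]],
])

```text
t: 20.9
position: [525.2, -45.9, 285.6]
eef_rot: [0.782, 0.623, -0.0, 0.001]
wrist_force: [-1.3, -4.2, -4.9]
width: 0.13
grasp_force: 25.0
```

Emit:
play_rows([
  [[-0.004,0,-0.0003,0,0.05],[-0.008,0,-0.0006,0,0.05],[-0.012,0,-0.0009,0,0.05],[-0.016,0,-0.0011,0,0.05],[-0.02,0,-0.0011,0,0.05],[-0.016,0,-0.0014,0,0.05],[-0.012,0,-0.0017,0,0.05],[-0.008,0,-0.002,0,0.05],[-0.004,0,-0.0022,0,0.05],[0,0,-0.0022,0,0.05]],
])

```text
t: 21.9
position: [525.1, -46.0, 287.8]
eef_rot: [0.782, 0.623, -0.001, 0.001]
wrist_force: [-1.9, -6.0, -5.3]
width: 0.122
grasp_force: 25.0
```

```bash
python3 hp.py
```

```text
holder [522.809 -54.499  -0.227   1.   ]
t 21.95 [-2.322 -4.926 -4.606] [525.21  -45.532 287.817]
```

Emit:
play_rows([
  [[-0.004,0,-0.0003,0,0.05],[-0.008,0,-0.0006,0,0.05],[-0.012,0,-0.0009,0,0.05],[-0.016,0,-0.0011,0,0.05],[-0.02,0,-0.0011,0,0.05],[-0.016,0,-0.0014,0,0.05],[-0.012,0,-0.0017,0,0.05],[-0.008,0,-0.002,0,0.05],[-0.004,0,-0.0022,0,0.05],[0,0,-0.0022,0,0.05]],
])

```text
t: 22.95
position: [525.1, -45.9, 290.0]
eef_rot: [0.782, 0.623, -0.001, 0.001]
wrist_force: [-1.1, -5.7, -5.0]
width: 0.128
grasp_force: 25.0
```

```bash
python3 hp.py
```

```text
holder [522.804 -54.515  -0.226   1.   ]
t 23.0 [-1.436 -5.37  -4.68 ] [525.19  -45.51  289.997]
```

Emit:
play_rows([
  [[-0.004,0,-0.0003,0,0.05],[-0.008,0,-0.0006,0,0.05],[-0.012,0,-0.0009,0,0.05],[-0.016,0,-0.0011,0,0.05],[-0.02,0,-0.0011,0,0.05],[-0.016,0,-0.0014,0,0.05],[-0.012,0,-0.0017,0,0.05],[-0.008,0,-0.002,0,0.05],[-0.004,0,-0.0022,0,0.05],[0,0,-0.0022,0,0.05]],
])

```text
t: 24.0
position: [525.1, -45.9, 292.2]
eef_rot: [0.782, 0.623, -0.001, 0.001]
wrist_force: [-0.2, -5.6, -5.6]
width: 0.127
grasp_force: 25.0
```

Emit:
play_rows([
  [[-0.004,0,-0.0003,0,0.05],[-0.008,0,-0.0006,0,0.05],[-0.012,0,-0.0009,0,0.05],[-0.016,0,-0.0011,0,0.05],[-0.02,0,-0.0011,0,0.05],[-0.016,0,-0.0014,0,0.05],[-0.012,0,-0.0017,0,0.05],[-0.008,0,-0.002,0,0.05],[-0.004,0,-0.0022,0,0.05],[0,0,-0.0022,0,0.05]],
])

```text
t: 25.0
position: [525.1, -45.8, 294.4]
eef_rot: [0.782, 0.623, -0.001, 0.001]
wrist_force: [-1.0, -5.6, -5.5]
width: 0.125
grasp_force: 25.0
```

```bash
python3 hp.py
```

```text
holder [522.821 -54.396  -0.227   1.   ]
t 25.05 [-0.427 -6.007 -4.907] [525.187 -45.434 294.37 ]
```

Emit:
play_rows([
  [[-0.004,0,-0.0003,0,0.05],[-0.008,0,-0.0006,0,0.05],[-0.012,0,-0.0009,0,0.05],[-0.016,0,-0.0011,0,0.05],[-0.019,0,-0.0011,0,0.05],[-0.019,0,-0.0011,0,0.05]],
])

```text
t: 25.65
position: [520.8, -64.2, 295.3]
eef_rot: [0.783, 0.623, 0.001, -0.0]
wrist_force: [0.9, 4.9, -5.7]
width: 0.129
grasp_force: 25.0
```

Emit:
play_rows([
  [[0.004,0,-0.0003,0,0.05],[0.008,0,-0.0006,0,0.05],[0.012,0,-0.0009,0,0.05],[0.016,0,-0.0011,0,0.05],[0.019,0,-0.0011,0,0.05],[0.019,0,-0.0011,0,0.05]],
])

```text
t: 26.25
position: [525.1, -45.7, 296.5]
eef_rot: [0.782, 0.623, -0.0, 0.0]
wrist_force: [-0.3, -3.5, -5.8]
width: 0.125
grasp_force: 25.0
```

Run:
```python
from hp import *
c=cam("wrist");hpose(c)
s=cam("side");im=s[0][150:270,260:400];save(cv2.resize(im,None,fx=5,fy=5,interpolation=cv2.INTER_CUBIC),"s1.png")
g=manip.get_state()["position"]
print(proj([g[0],g[1],150],s),proj([g[0],g[1],34],s),proj([522.8,-54.5,34],s))
```

```text
holder [522.675 -54.871  -0.227   1.   ]
[312.994 183.474] [314.032 218.962] [316.112 217.174]
```

View pics/s1.png

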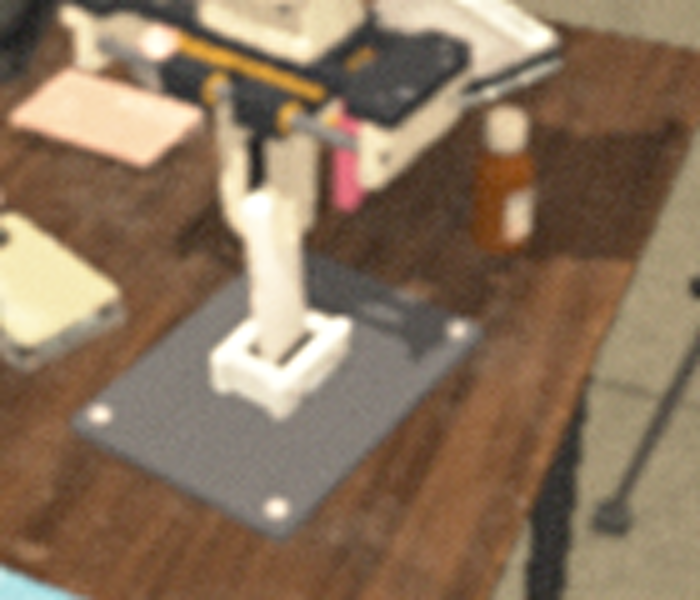

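The side crop shows the holder flat in place, the bottle standing at about (505,180), and the block tall in the jaws at about (275,260), leaning slightly. I'll do the last swings and finish centred.

Emit:
play_rows([
  [[-0.004,0,-0.0003,0,0.05],[-0.008,0,-0.0006,0,0.05],[-0.012,0,-0.0009,0,0.05],[-0.016,0,-0.0011,0,0.05],[-0.019,0,-0.0011,0,0.05],[-0.019,0,-0.0011,0,0.05]],
])

```text
t: 26.95
position: [520.8, -64.2, 297.5]
eef_rot: [0.783, 0.623, 0.001, -0.0]
wrist_force: [1.9, 3.9, -6.0]
width: 0.127
grasp_force: 25.0
```

Emit:
play_rows([
  [[0.003,0,-0.0003,0,0.05],[0.006,0,-0.0006,0,0.05],[0.009,0,-0.0009,0,0.05],[0.01,0,-0.0009,0,0.05],[0.01,0,-0.0009,0,0.05]],
])

```text
t: 27.45
position: [523.1, -54.6, 298.5]
eef_rot: [0.782, 0.623, -0.0, 0.0]
wrist_force: [-0.3, -4.7, -4.4]
width: 0.126
grasp_force: 25.0
```

Emit:
play_rows([
  [[0.004,0,-0.0004,0,0.05],[0.008,0,-0.0008,0,0.05],[0.008,0,-0.0008,0,0.05],[0.004,0,-0.0011,0,0.05],[0,0,-0.0014,0,0.05],[-0.004,0,-0.0017,0,0.05],[-0.008,0,-0.002,0,0.05],[-0.004,0,-0.0023,0,0.05],[0,0,-0.0026,0,0.05],[0,0,-0.0026,0,0.05]],
])

```text
t: 28.45
position: [523.1, -54.3, 301.2]
eef_rot: [0.782, 0.623, -0.0, 0.0]
wrist_force: [-0.4, -3.6, -6.6]
width: 0.126
grasp_force: 25.0
```

```bash
python3 hp.py
```

```text
holder [522.704 -54.896  -0.226   1.   ]
t 28.5 [-0.538 -4.413 -5.972] [523.087 -54.422 301.163]
```

Emit:
play_rows([
  [[0.004,0,-0.0004,0,0.05],[0.008,0,-0.0008,0,0.05],[0.008,0,-0.0008,0,0.05],[0.004,0,-0.0011,0,0.05],[0,0,-0.0014,0,0.05],[-0.004,0,-0.0017,0,0.05],[-0.008,0,-0.002,0,0.05],[-0.004,0,-0.0023,0,0.05],[0,0,-0.0026,0,0.05],[0,0,-0.0026,0,0.05]],
])

```text
t: 29.5
position: [523.1, -54.4, 303.8]
eef_rot: [0.782, 0.623, -0.0, 0.0]
wrist_force: [-0.5, -3.9, -6.0]
width: 0.128
grasp_force: 25.0
```

Run:
```python
from hp import *
c=cam("wrist");hpose(c);print(manip.get_state()["wrist_force"])
s=cam("side");im=s[0][180:240,285:355];save(cv2.resize(im,None,fx=10,fy=10,interpolation=cv2.INTER_CUBIC),"s2.png")
B=manip.outline_of("side","block_centre")
for b in B[:3]:
    ys,xs=np.nonzero(b["region"]);print(b["conf"],b["xy"],xs.min(),xs.max(),ys.min(),ys.max())
g=manip.get_state()["position"]
for z in(34,50,120,125,135,140,145,150): print(z,proj([523,-54.5,z],s))
```

```text
holder [522.705 -54.862  -0.226   1.   ]
[-1.304 -4.576 -5.036]
0.54 [314.8, 202.8] 310 321 186 221
0.52 [331.1, 181.6] 327 333 175 190
34 [316.043 217.155]
50 [315.932 212.596]
120 [315.416 191.448]
125 [315.378 189.858]
135 [315.299 186.643]
140 [315.26  185.019]
145 [315.22  183.383]
150 [315.18  181.735]
```

View pics/s2.png

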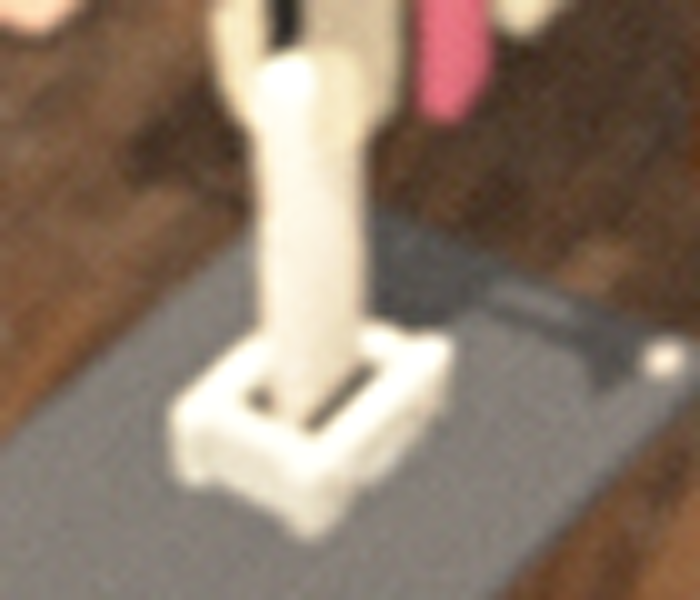

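The block's top sits at about z=137, so it has risen only about 12 mm while the gripper rose 27. The fingers are slipping up the bar. I'll regrip lower and harder.

Emit:
play_rows([
  [[0,0,0.0,0,0.25],[0,0,0.0,0,0.25],[0,0,0.0,0,0.25],[0,0,0.0,0,0.25],[0,0,0.01,0,0.25],[0,0,0.022,0,0.25],[0,0,0.022,0,0.25],[0,0,0.022,0,0.1],[0,0,0.022,0,0.1],[0,0,0.022,0,0.1]],
], newtons=20)

```text
t: 30.65
position: [523.1, -54.5, 281.7]
eef_rot: [0.782, 0.623, 0.0, 0.0]
wrist_force: [0.2, -0.3, -3.7]
width: 0.129
grasp_force: 20.0
```

Emit:
play_rows([
  [[0,0,0,0,0.05],[0,0,0,0,0.05],[0,0,0,0,0.05],[0,0,0,0,0.05]],
], newtons=55)

```text
t: 31.05
position: [523.1, -54.5, 281.7]
eef_rot: [0.782, 0.623, 0.0, 0.0]
wrist_force: [1.5, -0.1, -2.1]
width: 0.126
grasp_force: 55.0
```

```bash
cat > sb.py <<'E'
from hp import *
hpose(cam("wrist"));s=cam("side");st=manip.get_state();print(st["t"],st["wrist_force"],st["position"])
for b in manip.outline_of("side","block_centre"):
    if abs(b["xy"][0]-315)<7:
        r=b["region"];ys,xs=np.nonzero(r);print(b["xy"],ys.min(),ys.max())
        g=np.arange(60);z=[min(range(100,190),key=lambda z:abs(proj([523,-54.5,z],s)[1]-ys.min()-.5))];print("ztop~",z)
E
python3 sb.py
```

```text
holder [522.849 -54.919  -0.226   1.   ]
31.15 [ 0.044 -0.857 -1.934] [523.068 -54.528 281.696]
[313.3, 205.9] 186 221
ztop~ [135]
```

Emit:
play_rows([
  [[0.003,0,-0.0002,0,0.05],[0.006,0,-0.0005,0,0.05],[0.009,0,-0.0008,0,0.05],[0.009,0,-0.0008,0,0.05]],
], newtons=42)

```text
t: 31.6
position: [524.7, -45.9, 281.8]
eef_rot: [0.782, 0.623, -0.001, -0.0]
wrist_force: [-0.8, -5.6, -6.6]
width: 0.128
grasp_force: 42.0
```

Emit:
play_rows([
  [[-0.004,0,-0.0002,0,0.05],[-0.008,0,-0.0004,0,0.05],[-0.012,0,-0.0006,0,0.05],[-0.016,0,-0.0008,0,0.05],[-0.018,0,-0.0008,0,0.05],[-0.018,0,-0.0008,0,0.05]],
])

```text
t: 32.2
position: [520.3, -63.5, 282.1]
eef_rot: [0.782, 0.623, -0.001, -0.001]
wrist_force: [-0.3, -0.5, -22.1]
width: 0.126
grasp_force: 42.0
```

```bash
python3 hp.py
```

```text
holder [518.467 -65.926  -0.227   1.   ]
t 32.25 [  0.356   0.554 -22.043] [520.426 -63.367 282.175]
```

Emit:
play_rows([
  [[0.003,0,0,0,0.05],[0.006,0,0,0,0.05],[0.009,0,0,0,0.05],[0.012,0,0,0,0.05],[0.012,0,0,0,0.05],[0.012,0,0.0005,0,0.05],[0.012,0,0.001,0,0.05],[0.012,0,0.0015,0,0.05],[0.012,0,0.0015,0,0.05]],
])

```text
t: 33.15
position: [523.8, -51.7, 282.0]
eef_rot: [0.782, 0.623, 0.0, 0.0]
wrist_force: [-1.6, -0.1, -17.9]
width: 0.132
grasp_force: 42.0
```

```bash
python3 hp.py
```

```text
holder [522.691 -54.229  -0.226   1.   ]
t 33.2 [ -1.695   1.481 -17.341] [523.765 -51.656 281.973]
```

Emit:
play_rows([
  [[0,0,0.0005,0,0.05],[0,0,0.0005,0,0.05],[0,0,0.0005,0,0.05]],
])

```text
t: 33.5
position: [523.9, -51.6, 281.9]
eef_rot: [0.782, 0.623, 0.0, 0.0]
wrist_force: [-3.0, -0.7, -5.8]
width: 0.13
grasp_force: 42.0
```

Emit:
play_rows([
  [[0.003,0,0,0,0.05],[0.006,0,0,0,0.05],[0.009,0,0,0,0.05],[0.009,0,0,0,0.05]],
])

```text
t: 33.9
position: [525.8, -43.4, 281.9]
eef_rot: [0.782, 0.623, -0.001, 0.001]
wrist_force: [-5.2, -7.9, -4.1]
width: 0.128
grasp_force: 42.0
```

```bash
python3 hp.py
```

```text
holder [522.661 -54.182  -0.227   1.   ]
t 33.95 [-4.52  -6.412 -3.755] [525.841 -43.442 281.865]
```

Emit:
play_rows([
  [[-0.004,0,0,0,0.05],[-0.008,0,-0.0001,0,0.05],[-0.012,0,-0.0002,0,0.05],[-0.016,0,-0.0003,0,0.05],[-0.02,0,-0.0004,0,0.05],[-0.023,0,-0.0004,0,0.05],[-0.023,0,-0.0004,0,0.05]],
])

```text
t: 34.65
position: [521.0, -64.8, 282.2]
eef_rot: [0.783, 0.623, 0.001, -0.0]
wrist_force: [-1.2, 8.1, -5.4]
width: 0.129
grasp_force: 42.0
```

```bash
python3 hp.py
```

```text
holder [522.602 -55.696  -0.226   1.   ]
t 34.7 [-1.562  7.524 -4.523] [520.986 -64.715 282.266]
```

Emit:
play_rows([
  [[0.004,0,-0.0001,0,0.05],[0.008,0,-0.0002,0,0.05],[0.012,0,-0.0003,0,0.05],[0.016,0,-0.0005,0,0.05],[0.021,0,-0.0006,0,0.05],[0.021,0,-0.0006,0,0.05]],
])

```text
t: 35.3
position: [525.5, -45.2, 282.8]
eef_rot: [0.782, 0.623, -0.0, 0.001]
wrist_force: [-4.1, -5.7, -3.7]
width: 0.128
grasp_force: 42.0
```

Emit:
play_rows([
  [[-0.004,0,-0.0001,0,0.05],[-0.008,0,-0.0002,0,0.05],[-0.012,0,-0.0003,0,0.05],[-0.016,0,-0.0005,0,0.05],[-0.021,0,-0.0006,0,0.05],[-0.021,0,-0.0006,0,0.05]],
])

```text
t: 35.9
position: [521.0, -64.9, 283.3]
eef_rot: [0.783, 0.623, 0.001, -0.0]
wrist_force: [-0.0, 6.8, -4.5]
width: 0.131
grasp_force: 42.0
```

```bash
python3 sb.py
```

```text
holder [522.781 -56.019  -0.226   1.   ]
36.0 [ 0.315  5.561 -4.153] [520.975 -64.776 283.326]
[315.9, 202.2] 184 221
ztop~ [142]
```

Emit:
play_rows([
  [[0.004,0,-0.0002,0,0.05],[0.008,0,-0.0004,0,0.05],[0.012,0,-0.0006,0,0.05],[0.016,0,-0.0008,0,0.05],[0.021,0,-0.0009,0,0.05],[0.021,0,-0.0009,0,0.05]],
])

```text
t: 36.65
position: [525.5, -45.2, 284.1]
eef_rot: [0.782, 0.623, -0.0, 0.001]
wrist_force: [-2.6, -6.6, -4.9]
width: 0.132
grasp_force: 42.0
```

Emit:
play_rows([
  [[-0.004,0,-0.0002,0,0.05],[-0.008,0,-0.0004,0,0.05],[-0.012,0,-0.0006,0,0.05],[-0.016,0,-0.0008,0,0.05],[-0.021,0,-0.0009,0,0.05],[-0.021,0,-0.0009,0,0.05]],
])

```text
t: 37.25
position: [520.9, -65.0, 285.0]
eef_rot: [0.783, 0.623, 0.001, 0.0]
wrist_force: [1.1, 6.5, -6.1]
width: 0.128
grasp_force: 42.0
```

```bash
python3 sb.py
```

```text
holder [522.408 -58.246  -0.227   1.   ]
37.35 [ 0.653  5.303 -5.419] [520.932 -64.942 284.977]
[318.8, 201.8] 183 220
ztop~ [145]
```

Emit:
play_rows([
  [[0.004,0,-0.0002,0,0.05],[0.008,0,-0.0003,0,0.05],[0.012,0,-0.0004,0,0.05],[0.016,0,-0.0005,0,0.05],[0.021,0,-0.0006,0,0.05],[0.022,0,-0.0006,0,0.05]],
])

```text
t: 38.0
position: [525.7, -44.3, 285.5]
eef_rot: [0.782, 0.623, -0.001, 0.001]
wrist_force: [-2.7, -10.5, -5.7]
width: 0.124
grasp_force: 42.0
```

```bash
python3 sb.py
```

```text
holder [522.746 -56.652  -0.225   1.   ]
38.1 [-1.324 -7.733 -5.108] [525.69  -44.386 285.498]
[311.4, 204.4] 187 221
ztop~ [132]
```

Emit:
play_rows([
  [[-0.004,0,-0.0002,0,0.05],[-0.008,0,-0.0003,0,0.05],[-0.012,0,-0.0005,0,0.05],[-0.016,0,-0.0006,0,0.05],[-0.019,0,-0.0007,0,0.05],[-0.015,0,-0.0009,0,0.05],[-0.011,0,-0.0011,0,0.05],[-0.007,0,-0.0013,0,0.05],[-0.003,0,-0.0014,0,0.05],[0.001,0,-0.0014,0,0.05]],
])

```text
t: 39.15
position: [525.8, -43.5, 286.8]
eef_rot: [0.782, 0.623, -0.001, 0.001]
wrist_force: [-1.5, -10.2, -5.1]
width: 0.125
grasp_force: 42.0
```

```bash
python3 sb.py
```

```text
holder [522.949 -55.85   -0.225   1.   ]
39.25 [-1.292 -7.057 -6.018] [525.9   -43.225 286.818]
[312.7, 205.8] 187 221
ztop~ [132]
```

Emit:
play_rows([
  [[-0.004,0,-0.0002,0,0.05],[-0.008,0,-0.0004,0,0.05],[-0.012,0,-0.0006,0,0.05],[-0.016,0,-0.0008,0,0.05],[-0.02,0,-0.0008,0,0.05],[-0.016,0,-0.001,0,0.05],[-0.012,0,-0.0012,0,0.05],[-0.008,0,-0.0014,0,0.05],[-0.004,0,-0.0016,0,0.05],[0.0,0,-0.0016,0,0.05]],
])

```text
t: 40.3
position: [525.8, -43.4, 288.4]
eef_rot: [0.782, 0.623, -0.001, 0.001]
wrist_force: [-0.9, -9.9, -6.8]
width: 0.129
grasp_force: 42.0
```

Emit:
play_rows([
  [[-0.004,0,-0.0002,0,0.05],[-0.008,0,-0.0004,0,0.05],[-0.012,0,-0.0006,0,0.05],[-0.016,0,-0.0008,0,0.05],[-0.02,0,-0.0008,0,0.05],[-0.016,0,-0.001,0,0.05],[-0.012,0,-0.0012,0,0.05],[-0.008,0,-0.0014,0,0.05],[-0.004,0,-0.0016,0,0.05],[0.0,0,-0.0016,0,0.05]],
])

```text
t: 41.3
position: [525.8, -43.4, 289.9]
eef_rot: [0.782, 0.623, -0.001, 0.001]
wrist_force: [-0.5, -10.1, -5.9]
width: 0.129
grasp_force: 42.0
```

```bash
python3 sb.py
```

```text
holder [523.126 -55.045  -0.226   1.   ]
41.4 [-0.59  -7.172 -4.715] [525.837 -43.138 289.943]
[316.2, 207.3] 189 221
ztop~ [126]
```

Emit:
play_rows([
  [[-0.004,0,-0.0002,0,0.05],[-0.008,0,-0.0004,0,0.05],[-0.012,0,-0.0006,0,0.05],[-0.016,0,-0.0008,0,0.05],[-0.02,0,-0.0008,0,0.05],[-0.016,0,-0.001,0,0.05],[-0.012,0,-0.0012,0,0.05],[-0.008,0,-0.0014,0,0.05],[-0.004,0,-0.0016,0,0.05],[-0.001,0,-0.0016,0,0.05]],
])

```text
t: 42.45
position: [525.6, -44.3, 291.5]
eef_rot: [0.782, 0.623, -0.001, 0.001]
wrist_force: [-0.6, -9.1, -5.2]
width: 0.128
grasp_force: 42.0
```

Emit:
play_rows([
  [[-0.004,0,-0.0002,0,0.05],[-0.008,0,-0.0004,0,0.05],[-0.012,0,-0.0006,0,0.05],[-0.016,0,-0.0008,0,0.05],[-0.02,0,-0.0008,0,0.05],[-0.016,0,-0.001,0,0.05],[-0.012,0,-0.0012,0,0.05],[-0.008,0,-0.0014,0,0.05],[-0.004,0,-0.0016,0,0.05],[0,0,-0.0016,0,0.05]],
])

```text
t: 43.45
position: [525.5, -44.3, 293.1]
eef_rot: [0.782, 0.623, -0.001, 0.001]
wrist_force: [-0.2, -8.4, -4.8]
width: 0.129
grasp_force: 42.0
```

```bash
python3 sb.py
python3 - <<'E'
from h import *
s=cam("side")[0].astype(int);old=cv2.imread("pics/side0.png")[:,:,::-1].astype(int);w=cv2.imread("pics/s2.png")
print("brightness col 311..320 rows 180..224")
for r in range(178,224): print(r,s[r,308:324].min(1 if 0 else -1).tolist())
E
```

```text
holder [523.068 -55.051  -0.226   1.   ]
43.55 [-0.227 -5.378 -4.901] [525.596 -44.022 293.158]
[315.5, 204.0] 186 221
ztop~ [135]
brightness col 311..320 rows 180..224
178 [118, 80, 55, 55, 55, 61, 61, 63, 65, 93, 118, 121, 125, 117, 114, 117]
179 [114, 74, 37, 44, 65, 90, 90, 89, 101, 122, 142, 149, 143, 135, 123, 100]
180 [123, 74, 36, 54, 85, 123, 127, 130, 139, 145, 156, 157, 153, 156, 132, 85]
181 [135, 81, 37, 46, 89, 130, 145, 147, 150, 152, 154, 158, 154, 154, 132, 87]
182 [147, 86, 39, 48, 80, 121, 150, 155, 152, 152, 152, 152, 157, 155, 134, 83]
183 [155, 90, 34, 53, 86, 122, 144, 153, 151, 151, 152, 153, 153, 144, 114, 76]
184 [155, 94, 55, 77, 109, 136, 148, 152, 152, 153, 153, 154, 151, 140, 113, 65]
185 [156, 111, 108, 129, 146, 153, 156, 151, 148, 156, 159, 155, 151, 142, 109, 73]
186 [176, 170, 183, 183, 183, 170, 157, 147, 147, 155, 155, 157, 154, 140, 114, 69]
187 [209, 233, 239, 226, 199, 175, 153, 143, 152, 156, 156, 158, 152, 141, 105, 64]
188 [225, 242, 247, 237, 217, 186, 159, 154, 152, 156, 155, 158, 154, 140, 97, 61]
189 [221, 240, 246, 243, 231, 197, 168, 1
[... 2170 characters left out ...]
 169, 183, 209, 234]
216 [253, 255, 248, 224, 204, 200, 201, 197, 192, 187, 187, 167, 147, 135, 151, 208]
217 [255, 249, 229, 201, 194, 199, 203, 199, 188, 182, 175, 146, 110, 104, 152, 225]
218 [247, 224, 186, 175, 186, 199, 201, 198, 187, 176, 152, 119, 105, 145, 217, 249]
219 [233, 186, 141, 139, 177, 191, 193, 195, 179, 154, 119, 106, 150, 216, 249, 254]
220 [243, 202, 157, 137, 145, 173, 187, 183, 161, 118, 112, 157, 224, 249, 252, 247]
221 [250, 243, 229, 190, 167, 157, 156, 146, 117, 111, 161, 224, 250, 253, 246, 225]
222 [244, 249, 249, 243, 232, 205, 170, 133, 126, 172, 229, 250, 252, 243, 224, 197]
223 [227, 236, 241, 250, 251, 248, 235, 203, 195, 232, 250, 250, 241, 219, 197, 180]
```

Emit:
play_rows([
  [[-0.004,0,-0.0002,0,0.05],[-0.008,0,-0.0004,0,0.05],[-0.012,0,-0.0006,0,0.05],[-0.016,0,-0.0008,0,0.05],[-0.02,0,-0.0008,0,0.05],[-0.016,0,-0.001,0,0.05],[-0.012,0,-0.0012,0,0.05],[-0.008,0,-0.0014,0,0.05],[-0.004,0,-0.0016,0,0.05],[0,0,-0.0016,0,0.05]],
], newtons=55)

```text
t: 44.65
position: [525.0, -44.0, 293.9]
eef_rot: [0.782, 0.623, -0.002, -0.0]
wrist_force: [-2.2, -6.5, -10.2]
width: 0.126
grasp_force: 55.0
```

Emit:
play_rows([
  [[-0.004,0,-0.0002,0,0.05],[-0.008,0,-0.0004,0,0.05],[-0.012,0,-0.0006,0,0.05],[-0.016,0,-0.0008,0,0.05],[-0.02,0,-0.0008,0,0.05],[-0.02,0,-0.0008,0,0.05]],
])

```text
t: 45.25
position: [520.8, -63.9, 295.1]
eef_rot: [0.782, 0.623, -0.0, -0.0]
wrist_force: [-0.5, -0.7, -21.8]
width: 0.124
grasp_force: 55.0
```

```bash
python3 hp.py
```

```text
holder [519.519 -66.635  -0.233   1.   ]
t 45.3 [  0.033   0.168 -20.694] [520.869 -63.621 295.233]
```

Emit:
play_rows([
  [[0.004,0,0,0,0.05],[0.008,0,0,0,0.05],[0.012,0,0,0,0.05],[0.012,0,0,0,0.05],[0.012,0,0.001,0,0.05],[0.012,0,0.0015,0,0.05],[0.012,0,0.002,0,0.05],[0.012,0,0.002,0,0.05]],
])

```text
t: 46.1
position: [523.8, -51.6, 294.0]
eef_rot: [0.782, 0.623, 0.0, 0.0]
wrist_force: [-1.9, 0.3, -12.7]
width: 0.124
grasp_force: 55.0
```

Run:
```python
from hp import *
hpose(cam("wrist"));print(manip.get_state()["wrist_force"],manip.get_state()["position"])
s=cam("side");im=s[0][172:232,285:355];save(cv2.resize(im,None,fx=10,fy=10,interpolation=cv2.INTER_CUBIC),"s3.png")
x=np.array([.974,-.226,0]);y=np.array([.226,.974,0]);C=np.array([523,-55,0])
for z in(34,):
  print("jaw inner",[((proj(C+i*6*x+j*13*y+[0,0,z],s)-[285,172])*10).round() for i in(-1,1) for j in(-1,1)])
for z in range(133,150,3): print(z,[((proj(C+i*6*x+j*13*y+[0,0,z],s)-[285,172])*10).round() for i,j in((-1,1),(-1,-1),(1,1))])
print("tip",((proj(C+[0,0,manip.get_state()["position"][2]-186],s)-[285,172])*10).round())
```

```text
holder [522.657 -54.247  -0.233   1.   ]
[ -1.24    1.804 -12.169] [523.848 -51.632 293.93 ]
jaw inner [array([358., 433.]), array([300., 486.]), array([322., 416.]), array([264., 468.])]
133 [array([292., 186.]), array([354., 135.]), array([253., 169.])]
136 [array([292., 176.]), array([354., 125.]), array([253., 159.])]
139 [array([292., 166.]), array([354., 115.]), array([253., 150.])]
142 [array([291., 157.]), array([354., 105.]), array([252., 140.])]
145 [array([291., 147.]), array([354.,  96.]), array([252., 130.])]
148 [array([291., 137.]), array([353.,  86.]), array([251., 120.])]
tip [306. 231.]
```

View pics/s3.png

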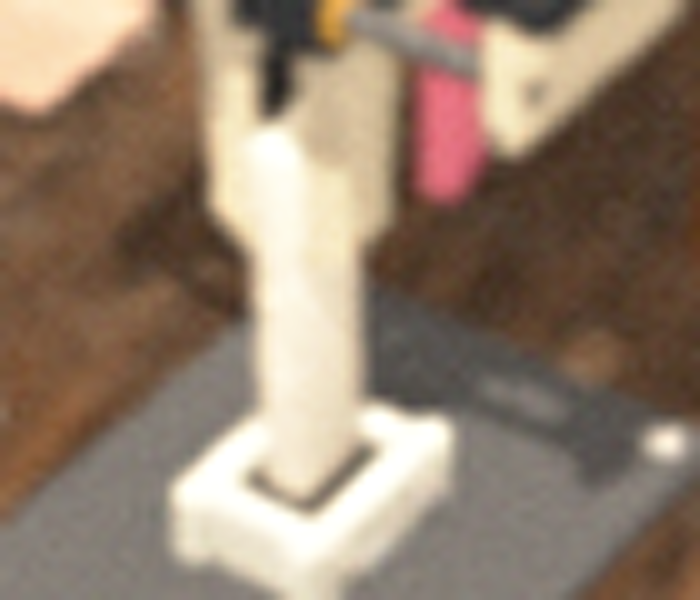

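The side crop shows the block's top at about (272,145), so z≈143, a rise of about 18 mm. The foot is within about 2 mm of leaving the pads. I'll ease the load and continue with the gentler grip.

Emit:
play_rows([
  [[0,0,0.0004,0,0.05],[0,0,0.0004,0,0.05],[0.004,0,0.0004,0,0.05],[0.008,0,0.0004,0,0.05],[0.008,0,0.0004,0,0.05]],
], newtons=40)

```text
t: 46.7
position: [525.7, -44.0, 293.7]
eef_rot: [0.782, 0.623, -0.0, 0.001]
wrist_force: [-3.5, -3.6, -2.6]
width: 0.124
grasp_force: 40.0
```

Emit:
play_rows([
  [[-0.004,0,0,0,0.05],[-0.008,0,-0.0001,0,0.05],[-0.012,0,-0.0003,0,0.05],[-0.016,0,-0.0004,0,0.05],[-0.02,0,-0.0004,0,0.05],[-0.02,0,-0.0004,0,0.05]],
])

```text
t: 47.3
position: [521.2, -63.1, 293.9]
eef_rot: [0.783, 0.623, 0.001, -0.0]
wrist_force: [-2.0, 4.5, -2.7]
width: 0.126
grasp_force: 40.0
```

```bash
python3 hp.py
```

```text
holder [522.579 -54.131  -0.232   1.   ]
t 47.35 [-1.169  4.76  -2.921] [521.27  -63.093 293.928]
```

Good: low loads, holder in place. I'll continue with rises of 0.7 mm per swing.

Emit:
play_rows([
  [[0.004,0,-0.0002,0,0.05],[0.008,0,-0.0004,0,0.05],[0.012,0,-0.0006,0,0.05],[0.016,0,-0.0007,0,0.05],[0.02,0,-0.0007,0,0.05],[0.016,0,-0.0009,0,0.05],[0.012,0,-0.0011,0,0.05],[0.008,0,-0.0013,0,0.05],[0.004,0,-0.0014,0,0.05],[0,0,-0.0014,0,0.05]],
])

```text
t: 48.35
position: [521.2, -62.9, 295.1]
eef_rot: [0.782, 0.623, 0.001, -0.0]
wrist_force: [0.3, 7.8, -3.1]
width: 0.124
grasp_force: 40.0
```

```bash
python3 hp.py
```

```text
holder [522.622 -54.593  -0.232   1.   ]
t 48.4 [-0.816  5.478 -2.982] [521.167 -63.332 295.12 ]
```

Emit:
play_rows([
  [[0.004,0,-0.0003,0,0.05],[0.008,0,-0.0006,0,0.05],[0.012,0,-0.0008,0,0.05],[0.016,0,-0.0009,0,0.05],[0.019,0,-0.0009,0,0.05],[0.015,0,-0.0012,0,0.05],[0.011,0,-0.0015,0,0.05],[0.007,0,-0.0017,0,0.05],[0.003,0,-0.0018,0,0.05],[0,0,-0.0018,0,0.05]],
])

```text
t: 49.4
position: [521.6, -63.3, 297.7]
eef_rot: [0.783, 0.623, 0.002, 0.001]
wrist_force: [1.5, 6.7, 3.8]
width: 0.126
grasp_force: 40.0
```

```bash
python3 hp.py
```

```text
holder [522.651 -54.426  -0.232   1.   ]
t 49.45 [1.861 6.507 3.837] [521.55  -63.62  297.692]
```

Emit:
play_rows([
  [[0.003,0,0,0,0.05],[0.006,0,0,0,0.05],[0.009,0,0,0,0.05],[0.009,0,0,0,0.05]],
])

```text
t: 49.85
position: [523.2, -54.3, 296.9]
eef_rot: [0.782, 0.623, 0.0, 0.0]
wrist_force: [1.3, -1.5, 3.8]
width: 0.126
grasp_force: 40.0
```

```bash
cat > tilt.py <<'E'
from hp import *
hpose(cam("wrist"));st=manip.get_state();print(st["t"],st["wrist_force"],st["torque"],st["position"])
s=cam("side");g=s[0].astype(np.uint8);gray=s[0].min(2).astype(float)
# block edges rows 199..211 vs expected col of a vertical line
rows=np.arange(201,212);ed=[]
for r in rows:
    l=gray[r,300:330];k=l[8:18].max()*.72;ii=np.nonzero(l>k)[0]
    def sub(a,b): return a+(k-l[a])/(l[b]-l[a])*(b-a)
    L=ii.min();Rr=ii.max();ed.append((300+sub(L-1,L),300+sub(Rr+1,Rr)))
ed=np.array(ed);p=st["position"]
fL=np.polyfit(rows,ed[:,0],1)[0];fR=np.polyfit(rows,ed[:,1],1)[0]
def slope(th):
    v=np.array([.226*np.sin(th),.974*np.sin(th),np.cos(th)]);b=np.array([523,-55,70.])
    a,c=proj(b-25*v,s),proj(b+25*v,s);return (c-a)[0]/(c-a)[1]
m=(fL+fR)/2;ths=np.radians(np.arange(-15,15.1,.5));print("slopes",fL,fR,"tilt+y deg",np.degrees(ths[np.argmin([abs(slope(t)-m) for t in ths])]))
E
python3 tilt.py
```

```text
holder [522.817 -54.217  -0.231   1.   ]
49.9 [ 0.274 -0.825  3.891] [-0.24   0.142  0.016] [523.201 -54.38  296.879]
slopes -0.06993081263869402 0.004021820911290354 tilt+y deg -4.5
```

Emit:
play_rows([
  [[0.002,0,0,0,0.05],[0.004,0,0,0,0.05],[0.006,0,0,0,0.05],[0.006,0,0,0,0.05]],
])

```text
t: 50.35
position: [524.5, -48.7, 296.8]
eef_rot: [0.782, 0.623, -0.0, 0.0]
wrist_force: [-0.9, -4.6, 5.1]
width: 0.129
grasp_force: 40.0
```

```bash
python3 tilt.py
```

```text
holder [522.584 -54.163  -0.233   1.   ]
50.4 [-0.318 -4.259  4.94 ] [-1.144  0.376 -0.06 ] [524.461 -48.735 296.806]
slopes -0.05212722828819359 0.06167067014444063 tilt+y deg -1.5000000000000002
```

Run:
```python
from hp import *
im=cv2.imread("pics/side0.png");gray=im.min(2).astype(float)
for rows in (np.arange(195,207),np.arange(198,210),np.arange(201,212)):
    ed=[]
    for r in rows:
        l=gray[r,300:330];k=l[8:18].max()*.72;ii=np.nonzero(l>k)[0]
        L=ii.min();Q=ii.max();f=lambda a,b:a+(k-l[a])/(l[b]-l[a])*(b-a);ed.append((f(L-1,L),f(Q+1,Q)))
    ed=np.array(ed);print(rows[0],np.polyfit(rows,ed[:,0],1)[0],np.polyfit(rows,ed[:,1],1)[0])
s=cam("side")
v=lambda th:np.array([.226*np.sin(th),.974*np.sin(th),np.cos(th)])
for d in(-5,0,5):
    b=np.array([523,-55,70.]);a,c=proj(b-25*v(np.radians(d)),s),proj(b+25*v(np.radians(d)),s);print(d,(c-a)[0]/(c-a)[1])
```

```text
195 0.031033080478808928 0.04446129267539731
198 -0.008100019042872905 0.023369609110650495
201 -0.03964008401459571 -0.02798231245826921
-5 -0.04100003013067946
0 0.02420221797593142
5 0.09763088120944358
```

```bash
sed -i 's/np.arange(201,212)/np.arange(199,208)/' tilt.py; python3 tilt.py
```

```text
holder [522.676 -54.15   -0.232   1.   ]
50.55 [-1.366 -4.027  5.172] [-1.182  0.324 -0.026] [524.471 -48.772 296.823]
slopes -0.08421221167074251 0.0338460561301815 tilt+y deg -3.5
```

Emit:
play_rows([
  [[0,0,-0.001,0,0.05],[0,0,-0.002,0,0.05],[0,0,-0.002,0,0.05]],
])

```text
t: 50.9
position: [524.1, -48.7, 298.2]
eef_rot: [0.782, 0.623, -0.001, -0.0]
wrist_force: [-2.3, -3.2, -2.3]
width: 0.125
grasp_force: 40.0
```

```bash
python3 tilt.py
```

```text
holder [522.761 -54.146  -0.231   1.   ]
50.95 [-1.894 -4.312 -3.507] [-1.333  0.549  0.042] [524.118 -48.661 298.26 ]
slopes -0.024195864904486122 0.1328006715506791 tilt+y deg 2.0
```

Emit:
play_rows([
  [[0.003,0,-0.0003,0,0.05],[-0.001,0,-0.0006,0,0.05],[-0.005,0,-0.0009,0,0.05],[-0.009,0,-0.0012,0,0.05],[-0.014,0,-0.0014,0,0.05],[-0.01,0,-0.0017,0,0.05],[-0.006,0,-0.002,0,0.05],[-0.002,0,-0.0023,0,0.05],[0.002,0,-0.0026,0,0.05],[0.002,0,-0.0026,0,0.05]],
])

```text
t: 52.0
position: [525.0, -46.1, 301.3]
eef_rot: [0.782, 0.623, 0.0, 0.0]
wrist_force: [-0.4, -0.5, -1.1]
width: 0.125
grasp_force: 40.0
```

```bash
python3 tilt.py
```

```text
holder [522.673 -54.257  -0.232   1.   ]
52.05 [ 0.669 -0.504 -1.309] [-0.059  0.048  0.011] [524.91  -46.344 301.235]
slopes -0.042242603847055964 0.04978630553557711 tilt+y deg -1.5000000000000002
```

The block is free (forces about 0). I'll bring it toward centre while watching for contact with the stops, which reveals any tilt.

Emit:
play_rows([
  [[-0.003,0,0,0,0.05],[-0.006,0,0,0,0.05],[-0.008,0,0,0,0.05],[-0.008,0,0,0,0.05]],
])

```text
t: 52.5
position: [523.0, -54.9, 301.2]
eef_rot: [0.782, 0.623, -0.0, 0.0]
wrist_force: [0.3, 0.2, -0.5]
width: 0.129
grasp_force: 40.0
```

```bash
cat > tm.py <<'E'
from hp import *
from scipy.optimize import minimize
hpose(cam("wrist"));st=manip.get_state();p=st["position"];print(st["t"],st["wrist_force"],st["torque"],p)
s=cam("side")
X=np.array([.974,-.226,0]);Y=np.array([.226,.974,0])
gray=s[0].min(2).astype(float)
# subpixel edge at rows below the tip: max gradient within +-4 px of predicted silhouette
def sil(th,dy,zt):
    u=np.array([0,0,1.])*np.cos(th)+Y*np.sin(th);v=Y*np.cos(th)-np.array([0,0,1.])*np.sin(th)
    b=np.array([p[0],p[1],p[2]-167])+dy*Y
    P=[b+i*6*X+j*13*v+k*u for k in zt for i in(-1,1) for j in(-1,1)]
    return cv2.convexHull(np.array([proj(q,s) for q in P],np.float32))
g=cv2.GaussianBlur(gray,(0,0),.7);gx=np.gradient(g,axis=1)
rows=np.arange(199,211)
mid=np.array([proj([p[0],p[1],z],s) for z in np.arange(30,130,2)])
L=[];Q=[]
for r in rows:
    c0=np.interp(r,mid[::-1,1],mid[::-1,0])
    a=np.arange(int(c0)-9,int(c0)-1);b=np.arange(int(c0)+1,int(c0)+10)
    wa=np.clip(gx[r,a],0,None)**2;wb=np.clip(-gx[r,b],0,None)**2
    L.append((a*wa).sum()/wa.sum()-c0);Q.append((b*wb).sum()/wb.sum()-c0)
L=np.array(L);Q=np.array(Q);print("L",L,"\nR",Q)
m=(L+Q)/2;f=np.polyfit(rows,m,1)[0]
# model slope vs tilt
def ms(d):
    th=np.radians(d);b=np.array([p[0],p[1],70.]);v=Y*np.sin(th)+np.array([0,0,np.cos(th)])
    a,c=proj(b-25*v,s),proj(b+25*v,s);e=lambda q:q[0]-np.interp(q[1],mid[::-1,1],mid[::-1,0]);return (e(c)-e(a))/(c-a)[1]
d=np.arange(-15,15.1,.25);print("slope",f,"tilt",d[np.argmin([abs(ms(k)-f) for k in d])])
E
python3 tm.py
```

```text
holder [522.76  -54.125  -0.233   1.   ]
52.55 [ 0.067  0.484 -0.737] [-0.04   0.077 -0.053] [522.998 -54.735 301.239]
L [-5.601 -5.491 -5.407 -5.481 -5.692 -5.993 -6.13  -5.987 -5.725 -5.503
 -5.458 -5.495] 
R [4.717 4.667 4.602 4.472 4.45  4.438 4.445 4.414 4.346 4.276 4.293 4.306]
slope -0.02161928588747348 tilt -1.5
```

Emit:
play_rows([
  [[0,0,-0.005,0,0.05],[0,0,-0.01,0,0.05],[0,0,-0.015,0,0.05],[0,0,-0.018,0,0.05],[0,0,-0.018,0,0.05],[0,0,-0.018,0,0.05]],
])

```text
t: 53.2
position: [523.0, -54.5, 319.3]
eef_rot: [0.782, 0.623, 0.0, 0.0]
wrist_force: [-0.3, 0.7, -1.4]
width: 0.128
grasp_force: 40.0
```

```bash
sed -i 's/np.arange(199,211)/np.arange(193,206)/' tm.py; python3 tm.py
python3 - <<'E'
from h import *
s=cam("side")
for r in range(176,226,1): print(r,s[0][r,305:328].min(-1).tolist())
p=[523,-54.7]
for z in (34,40,45,50,55,60,133,165): print(z,proj([*p,z],s).round(1))
E
```

```text
holder [522.767 -54.156  -0.232   1.   ]
53.25 [-0.603 -0.133 -0.518] [-0.045  0.068  0.003] [522.99  -54.475 319.121]
L [-5.51  -5.496 -5.486 -5.577 -5.719 -5.764 -5.717 -5.699 -5.737 -5.807
 -5.917 -6.146 -6.38 ] 
R [4.827 4.82  4.803 4.807 4.838 4.883 4.914 4.908 4.719 4.545 4.479 4.469
 4.45 ]
slope -0.047169103715230094 tilt -3.5
176 [94, 143, 186, 198, 194, 195, 200, 219, 218, 195, 173, 157, 146, 153, 149, 152, 154, 157, 149, 126, 85, 73, 106]
177 [94, 149, 188, 199, 204, 228, 245, 250, 245, 233, 199, 162, 151, 147, 153, 159, 155, 158, 152, 129, 86, 75, 110]
178 [95, 158, 197, 206, 208, 231, 247, 252, 254, 251, 223, 178, 155, 152, 153, 150, 154, 157, 152, 128, 86, 73, 95]
179 [100, 158, 198, 204, 204, 227, 242, 248, 251, 251, 235, 194, 179, 165, 162, 162, 157, 156, 153, 124, 78, 72, 99]
180 [92, 146, 186, 198, 203, 224, 237, 246, 247, 246, 233, 206, 187, 188, 183, 177, 164, 157, 155, 124, 84, 72, 95]
181 [85, 128, 175, 195, 199, 222, 236, 241, 247, 245, 232, 207, 199, 197, 197, 184, 167, 154, 155, 127, 79, 75, 94]
182 [85, 121, 165, 194, 202, 219, 233, 242, 244, 243, 228, 199, 
[... 4328 characters left out ...]
, 212, 159, 109, 69, 48, 39, 52, 91, 152, 220, 251, 255, 249, 232, 206, 186, 182, 180]
222 [232, 236, 244, 249, 250, 250, 241, 209, 164, 117, 80, 90, 155, 222, 249, 253, 247, 229, 205, 186, 178, 176, 158]
223 [209, 218, 225, 234, 242, 250, 253, 252, 242, 212, 171, 172, 226, 250, 252, 246, 229, 201, 186, 179, 175, 163, 130]
224 [194, 206, 208, 215, 226, 234, 243, 250, 253, 252, 243, 238, 248, 253, 244, 222, 201, 185, 179, 177, 160, 136, 120]
225 [192, 201, 202, 206, 210, 217, 223, 236, 248, 252, 250, 250, 249, 243, 225, 200, 185, 186, 178, 165, 140, 126, 117]
34 [316.1 217.1]
40 [316.  215.4]
45 [316. 214.]
50 [316.  212.6]
55 [315.9 211.1]
60 [315.9 209.7]
133 [315.3 187.2]
165 [315.1 176.7]
```

Run:
```python
from h import *
s=cam("side")
for b in manip.outline_of("side","bottle")[:1]: print(b["conf"],b["xy"],proj([453.3,-220,44],s))
st=manip.get_state();print(st["t"],st["wrist_force"],st["grasp_force"])
print(manip.hand_in())
```

```text
0.67 [358.6, 183.8] [360.57420487 185.73526161]
53.45 [-0.72437441  0.2333197  -1.18088466] 39.999852776527405
the job is handed in; nothing more can be done
None
```

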